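# Chuck the cone grinding point in the bench spindle

## Task

The cone-headed grinding point is wanted for dressing glass tube rims. Take it from its stand, set its shank into the upright collet of the bench spindle and press it gently until it is fully home, then turn the collet nut clockwise until the collet grips the shank firmly, without overtightening it. Leave the point upright in the collet and everything else where it is.

Things in the scene. Friction and masses are not known exactly. Their poses are not given: they have to be found in the camera images.
- spindle: grey bench grinding spindle bolted to the worktop, collet pointing up: 110 x 110 x 10 mm foot, round housing 64 mm in diameter up to 48 mm above the worktop, then a neck 30 mm in diameter, then the collet nut. Origin: centre of its underside, on the spindle axis; z up along the axis. Its foot may stand at any yaw
- nut_centre (a point): centre of the round knurled steel collet nut, on the spindle axis, 72 mm above the worktop. The nut is 40 mm in diameter, 28 mm tall (58 to 86 mm above the worktop), open on top; grip it at any yaw. It turns in place, without rising or sinking, and stays where it is left. This point's frame does not turn with the nut; clockwise seen from above tightens
- seat: the flat stop in the collet for the shank's foot. Origin: its top, on the spindle axis, 48 mm above the worktop, 38 mm below the nut's top. In the last 6 mm three sprung pins drag on the shank: it must be pressed home with 5 to 10 N and does not fall home; over 40 N on the seat is rammed. Home, the hub's underside stands 12 mm above the nut's top
- cone_point: the grinding point with a CONE-shaped head, 74 mm long, upright: straight steel shank 10 mm in diameter and 50 mm long with a chamfered foot, then a brass hub 18 mm in diameter and 14 mm tall, then a grey cone 10 mm tall with a nearly sharp tip. About 60 g. Origin: centre of the shank's foot; z runs along the shank to the head
- cone_hub (a point): centre of the cone point's hub, on its axis, 57 mm above its foot and 17 mm below the tip; grip here or slightly higher
- dome_point: a similar grinding point with a rounded dome head; to be left in its stand. Origin: centre of the shank's foot
- flat_point: a similar grinding point with a flat-topped cylindrical head; to be left in its stand. Origin: centre of the shank's foot
- point_block: aluminium stand block, fixed, 50 x 160 x 34 mm (its y axis is the long one), with three 13 mm square pockets 52 mm apart along y in which the three points stand upright in any order, each foot 10 mm above the worktop in a 24 mm deep pocket, hub underside 26 mm above the block. Origin: centre of its underside
- jaw0: first of three collet jaws in the nut, 120 degrees apart, with sloped tops about 7 mm below the nut's top, each closing 2.5 mm per rad of nut; open they clear the shank by 1 to 3 mm all round. Origin on the spindle axis, 59 mm above the worktop. A firm grip is over 12 N of each jaw on the shank (30 is good); over 60 N on any is overtightened
- jaw1: second collet jaw, as jaw0
- jaw2: third collet jaw, as jaw0
- bottle: brown dropper bottle, 38 mm in diameter and 108 mm tall, standing near the work; leave it alone. Origin: centre of its underside
- weighing_bottle: small lidded glass weighing bottle, 41 mm in diameter and 52 mm tall; leave it alone. Origin: centre of its underside
- nut_top (a point): centre of the nut's open mouth (about 23 mm wide), level with its top, on the spindle axis, 86 mm above the worktop. The nut starts loose, at an unknown angle 0.4 to 1.3 rad short of the jaws touching a 10 mm shank. Free turning costs 0.3 N m; from the touch on the torque climbs by 0.1 N m for each 13 N of jaw force (0.5 to 1 N m per rad); at rest the 0.3 may act either way
Not all that is in view belongs to the job. What is shaped like the spindle but orange is not meant.

How it is judged (in metres and radians):
On the way, in this order (a step that is already met when the one before it is completed fails the run):
1. the cone point's shank is fully home in the collet (z of cone_point in the frame of seat between -0.004 and 0.0025 m and horizontal distance between cone_point and seat below 0.004 m), for 0.2 s.
2. the nut is turned until all three jaws grip the shank (contact force between each of jaw0, jaw1, jaw2 and cone_point above 12 N), for 0.2 s.
At the end, for the whole second after the job is handed in: The cone point stands in the collet at rest, foot within 2.5 mm of the seat and 4 mm of the axis, within 0.07 rad of upright, and each of the three jaws presses on it with more than 12 N (all of step 1 and all of step 2 and angle between cone_point's own z axis and vertical below 0.07 rad and linear speed of cone_point below 0.02 m/s); the robot touches nothing.
It fails at once if the shank is rammed onto its seat (over 40 N) (contact force between seat and cone_point above 40 N).
It fails at once if the collet is overtightened (a jaw presses on the shank with more than 60 N) (contact force between any of jaw0, jaw1, jaw2 and cone_point above 60 N).
It fails at once if another grinding point is disturbed (moved over 15 mm) (distance of any of dome_point, flat_point from where it was at the start of the episode above 0.015 m).
It fails at once if a bystander is moved over 20 mm (distance of any of bottle, weighing_bottle from where it was at the start of the episode above 0.02 m).
It also fails if it takes over 64 s, if anything falls off the work surface, if the arm or the gripper's body presses on something with over 40 N, if the wrist force passes 120 N, or if a joint passes its speed limit or range.

## Robot

A 6-joint arm with a two-finger parallel gripper is mounted at the origin on a cart in front of the work surface, level with it; the furniture and walls round the work are solid. World frame = base frame: x ahead of the robot, y to its left, z up, the work surface at z = 0. Lengths are in mm, angles in rad, forces in N, time in s.
With the tool pointing down it reaches from about 350 to 875 mm from the base axis. Payload 4.2 kg.
Tool frame: the origin (TCP) lies at the very end of the fingers, on their centre line; the grasp point (between the pads) lies 19 mm behind it; z points along the fingers, y is the direction in which the jaws open and shut (so a half turn about z gives the same grasp; the last joint's range is limited). The gripper opens to 85 mm and grips with 20 to 120 N. Pads are 22 mm wide; open, the fingers measure 114 mm over their backs; the gripper's body (76 mm by 85 mm) begins 54 mm behind the grasp point. The pads swing forward as they close: fully open they stand 13 mm farther back than shut.
Start: joints at [-1.067, 0.385, 0.008, 0, -1.194, -0.259], TCP at [151.494, -606.341, 231.312] pointing down, gripper open.
Joint ranges: [-3.14, 3.14], [-1.21, 2.06], [-1.07, 1.41], [-3.16, 2.05], [-2.99, -0.16], [-3.1, 3.1]. Speed limits (rad/s): [2.79, 2.79, 3.14, 3.14, 3.14, 3.14].

## Interface

Orientations are given as a unit quaternion [x, y, z, w].
In Python, from bench import arm gives the robot as it stands.
- The arm moves only by the tool apply_moves, never from a script. Its argument "plan" is one flat list of numbers, 5 for each row, row after row: the gripper's target within -1 to 1 (shut at 1, half-way at 0, fully open at -1), then the shift along the world's x, y, z in m, then the turn about the world's z in degrees. A call has 1 to 8 rows; each row is the pose to reach, as a shift and turn from the pose commanded when the call began; what a row does not reach only later rows make up. A row lasts 1/12 s, in which the tool goes at most 41.7 mm and 7.16 degrees, less where a joint would pass 70% of its speed; a pose out of reach is approached as far as the arm can. A call with a gripper value outside its range is refused whole. The fingers move at their own pace and stop on an object; the grip force is fixed at half the most. Time passes only in rows, so rows that repeat a pose let the fingers close. It gives the time, the measured TCP pose, the force and the opening at its end, in the units of the state.
- arm.read_state(): the state, without advancing time (a new reading comes with each control period).
- arm.get_image(name): name is "side" or "top" or "wrist"; returns a dict with "color" (384x512x3 uint8, red, green, blue), "range_z" (384x512 float32, mm along the optical axis (not along the pixel's ray), 0 where there is no reading), "camera_matrix" (3x3 intrinsics, pixels), "k1" (the pictures are not rectified: a ray, as slopes to the right and down, at radius r is drawn at 1 + k1 r^2 times it, then the intrinsics apply), "camera_from_world" (4x4, takes a point from world to camera coordinates); the wrist camera has in their place "mount" (4x4, takes a point from camera to tool coordinates, whose origin is the TCP and whose axes are the flange's). Camera axes: x right, y down, z forward; pixel columns grow to the right and rows downward; lengths in mm; the calibration is good to about 2 mm. A picture is of the moment at which its call begins: read the wrist's pose just before it.
- arm.job_done(): hands the job in, once; it reports no verdict.
The state is a dict: "clock": time; "joints": joint angles; "joint_vel": joint speeds; "joint_efforts": joint torques, N m; "position": TCP position; "ee_rot": TCP orientation; "contact_force": force on the tool from outside, world axes, zero at the start; "wrist_torque": the same for the moment, N m; "gripper_width": finger opening in mm.
Only numpy, scipy, OpenCV 4.12 (cv2) and the standard library are available. Lean on these libraries where they do the work, as an engineer would, in place of code of your own. Each camera call takes 0.05 s, during which the arm holds its last target.

## Working session

There is one attempt and no reset: what is moved stays moved. The work goes in short steps, Python scripts to look and compute and a tool call to move; the robot and the scene stay as the last step left them, time stands still between calls to the robot, and variables do not carry over. Pictures are saved under pics/ and viewed, and the job is handed in when it is done.

Besides the shell and the picture viewer there is one more tool, called after "Request:" as name(argument=value, ...), one argument or row to a line, values as JSON. apply_moves: Moves the arm, as the interface text tells. Its arguments: {"type":"object","properties":{"plan":{"type":"array","items":{"type":"number"}}},"required":["plan"]}

```bash
mkdir -p pics; ls
cat > h.py <<'E'
import numpy as np, cv2
from bench import arm
def save(n,tag):
    s=arm.read_state(); d=arm.get_image(n)
    np.savez(f'pics/{tag}.npz',pos=s['position'],rot=s['ee_rot'],**d)
    cv2.imwrite(f'pics/{tag}.png',d['color'][:,:,::-1]); return d,s
E
python3 - <<'E'
from h import *
for n in ['side','top','wrist']:
    d,s=save(n,n+'0')
    print(n,d['camera_matrix'].tolist(),d['k1'])
print(s)
E
```

```text
pics
side [[447.4204910813146, 0.0, 255.10569829043985], [0.0, 447.4204910813146, 199.4944973757039], [0.0, 0.0, 1.0]] -0.054283921883667735
top [[434.6005330190999, 0.0, 253.2772449429163], [0.0, 434.6005330190999, 192.61407900937516], [0.0, 0.0, 1.0]] -0.14332993727498738
wrist [[325.28520238720915, 0.0, 250.56315463707355], [0.0, 325.28520238720915, 182.696740752304], [0.0, 0.0, 1.0]] -0.08616419246391042
{'clock': 0.1, 'joints': array([-1.06738531e+00,  3.85481800e-01,  6.76338247e-03, -4.35084314e-04,
       -1.19401702e+00, -2.58585984e-01]), 'joint_vel': array([ 0.00275335, -0.00334327,  0.00348092,  0.00194028,  0.00015039,
        0.0005419 ]), 'joint_efforts': array([ 5.40723777e-04, -3.93319988e+01,  1.88930243e+01,  4.19789135e+00,
       -2.60017463e-03,  4.22394706e-06]), 'position': array([ 151.37114511, -605.85012245,  230.33002644]), 'ee_rot': array([-1.22027328e-01,  9.92526247e-01,  9.75221250e-04, -1.72821144e-04]), 'contact_force': array([0.15613962, 0.09906975, 0.15875003]), 'wrist_torque': array([-0.00411631,  0.0139627 ,  0.00897247]), 'gripper_width': 85.54510347553496}
```

View pics/side0.png

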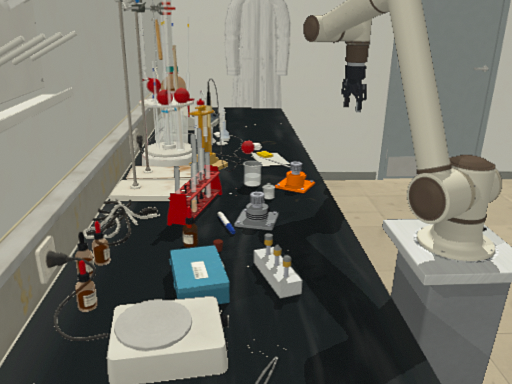

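View pics/top0.png

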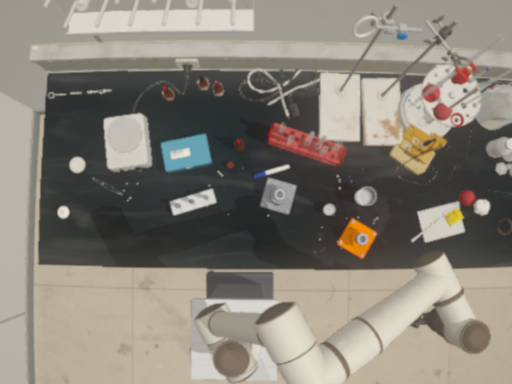

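View pics/wrist0.png

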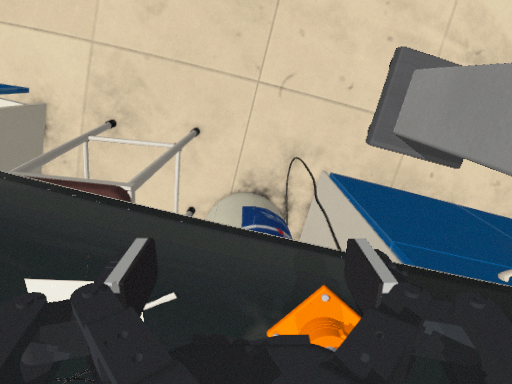

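The side view shows the block with three points near (277,262) and the grey spindle at (258,213). In the top view the grey spindle is at (279,196), the block at (193,202), and the orange decoy at (360,239).

```bash
cat >> h.py <<'E'
from scipy.spatial.transform import Rotation as R
def load(tag): return dict(np.load(f'pics/{tag}.npz'))
def c2w(d):
    if 'mount' in d:
        T=np.eye(4);T[:3,:3]=R.from_quat(d['rot']).as_matrix();T[:3,3]=d['pos']; return T@d['mount']
    return np.linalg.inv(d['camera_from_world'])
def rays(d,uv):
    K=d['camera_matrix'];k=float(d['k1']); uv=np.atleast_2d(np.float64(uv))
    n=cv2.undistortPoints(uv[:,None],K,np.array([k,0,0,0.]))[:,0]
    return np.c_[n,np.ones(len(n))]
def at_z(d,uv,z):
    T=c2w(d); r=rays(d,uv)@T[:3,:3].T; o=T[:3,3]
    return o+r*((z-o[2])/r[:,2])[:,None]
def cloud(d):
    h,w=d['range_z'].shape; v,u=np.mgrid[:h,:w]
    r=rays(d,np.c_[u.ravel(),v.ravel()])*d['range_z'].reshape(-1,1)
    T=c2w(d); return (r@T[:3,:3].T+T[:3,3]).reshape(h,w,3)
def proj(d,P):
    M=np.linalg.inv(c2w(d)); q=np.atleast_2d(P)@M[:3,:3].T+M[:3,3]; n=q[:,:2]/q[:,2:]
    n=n*(1+float(d['k1'])*(n**2).sum(1))[:,None]; K=d['camera_matrix']
    return n@K[:2,:2].T+K[:2,2]
def crop(tag,x0,y0,x1,y1,s):
    im=cv2.imread(f'pics/{tag}.png')[y0:y1,x0:x1]
    cv2.imwrite(f'pics/{tag}_c{x0}_{y0}.png',cv2.resize(im,None,fx=s,fy=s,interpolation=cv2.INTER_CUBIC))
E
python3 - <<'E'
from h import *
d=load('top0');C=cloud(d);s=load('side0');S=cloud(s)
print(c2w(d)[:3,3],c2w(s)[:3,3])
for uv in [(279,196),(193,202),(360,239),(329,210),(366,197),(262,215),(238,144),(213,148)]: print(uv,C[uv[1],uv[0]])
for n,D,X in [('side',s,S),('top',d,C)]:
    m=(X[...,2]>70)&(X[...,2]<110)&(np.abs(X[...,0]-480)<150)
    #spindle top
    cen=C[196,279][:2]
    q=(np.hypot(X[...,0]-cen[0],X[...,1]-cen[1])<35)&(X[...,2]>52)
    print(n,X[q].min(0),X[q].max(0),q.sum())
    cen=C[202,193][:2]
    q=(np.hypot(X[...,0]-cen[0],X[...,1]-cen[1])<90)&(X[...,2]>40)
    print(n,X[q].min(0),X[q].max(0),q.sum())
crop('side0',225,180,325,310,6); crop('top0',150,160,310,230,5)
E
```

```text
[ 425.95822065  -62.63831402 1592.6272568 ] [ 608.16539198 1037.75260159  554.82581442]
(279, 196) [ 524.75347034 -158.044022     54.51559635]
(193, 202) [499.58112325 144.9794439   69.84397379]
(360, 239) [ 374.15047146 -447.86575469   56.343588  ]
(329, 210) [ 476.64160979 -336.79196454   53.16425817]
(366, 197) [ 525.40838317 -475.89379833   35.24189976]
(262, 215) [457.87346512 -99.49533191   1.86670131]
(238, 144) [706.41082776 -10.85210965  73.8326132 ]
(213, 148) [703.41686736  83.84149988   4.61487887]
side [ 507.42588026 -171.11434712   52.14715508] [ 545.43019741 -132.2089437    87.12364821] 180
side [478.4772491   91.56089834  40.11238044] [525.23930689 214.41624394  85.43611345] 338
top [ 496.29011352 -186.61391572   52.01666473] [ 556.79709857 -129.68730929   93.46611619] 126
top [467.86824218  73.64133376  40.00119842] [527.60044208 220.33666944  91.41755048] 86
```

```bash
ls pics
```

```text
side0.npz
side0.png
side0_c225_180.png
top0.npz
top0.png
top0_c150_160.png
wrist0.npz
wrist0.png
```

View pics/side0_c225_180.png

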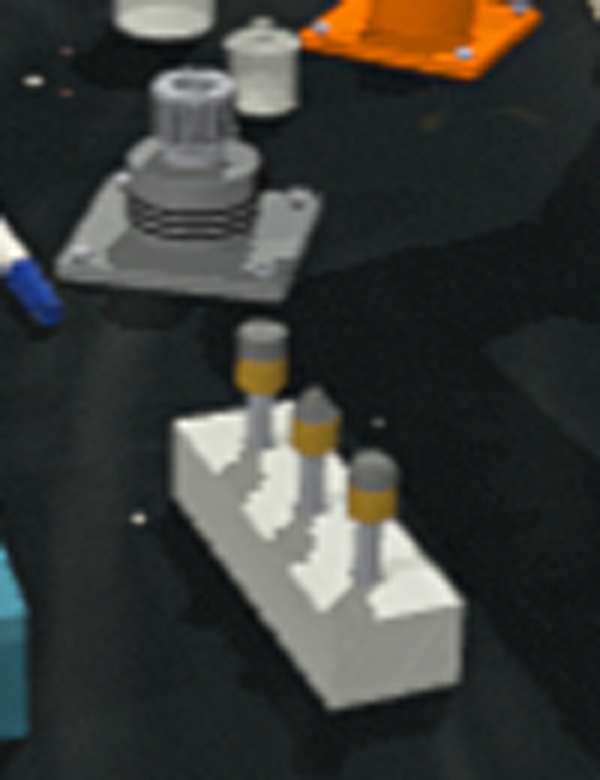

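View pics/top0_c150_160.png

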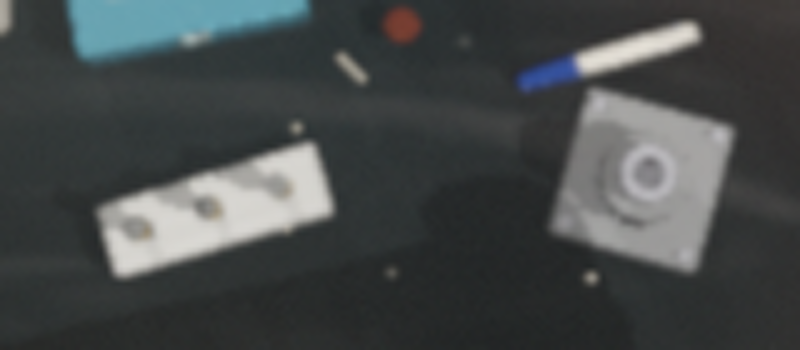

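The cone point is the middle one, with its tip in the side view at about (278,245). The nut's mouth in the top view is at about (280,194.6).

Run:
```python
from h import *
d=load('top0');s=load('side0')
t=lambda x,y:(150+(x+.5)/5-.5,160+(y+.5)/5-.5)
print('nut top',at_z(d,[t(650,173)],86))
a=at_z(d,[t(98,207),t(316,142),t(334,213),t(120,277)],34); print('block',a, a.mean(0))
e=a[1]-a[0]; f=a[2]-a[3];print(np.linalg.norm(e),np.linalg.norm(f),np.degrees(np.arctan2(e[0],-e[1])))
w=lambda x,y:(225+(x+.5)/6-.5,180+(y+.5)/6-.5)
print('cone tip',at_z(s,[w(318,388)],84)); print('nut side',at_z(s,[w(200,83)],86))
for uv in [(138,228),(210,207),(283,184)]: print('heads top',at_z(d,[t(*uv)],80))
```

```text
nut top [[ 529.02321261 -158.14429411   86.        ]]
block [[503.97499376 236.33736386  34.        ]
 [552.54732314  79.24147036  34.        ]
 [501.49431468  65.44749398  34.        ]
 [453.70541956 219.25178804  34.        ]] [502.93051278 150.06952906  34.        ]
164.4335456473806 161.05756539032225 17.18103593992027
cone tip [[500.40381905 152.65117204  84.        ]]
nut side [[ 525.11651851 -154.55676419   86.        ]]
heads top [[487.28331228 198.94466161  80.        ]]
heads top [[502.53355115 148.5764609   80.        ]]
heads top [[519.16016938  97.67051524  80.        ]]
```

Request:
apply_moves(
  plan=[-1,0.35,0.756,0,93,-1,0.35,0.756,0,93,-1,0.35,0.756,0,93,-1,0.35,0.756,0,93,-1,0.35,0.756,0,93,-1,0.35,0.756,0,93,-1,0.35,0.756,0,93,-1,0.35,0.756,0,93],
)

```text
clock: 0.82
position: [291.6, -302.0, 231.2]
ee_rot: [-0.585, 0.811, -0.0, 0.0]
contact_force: [1.7, -1.1, -0.1]
gripper_width: 85.4
```

Request:
apply_moves(
  plan=[-1,0.21,0.454,0,36,-1,0.21,0.454,0,36,-1,0.21,0.454,0,36,-1,0.21,0.454,0,36,-1,0.21,0.454,0,36,-1,0.21,0.454,0,36,-1,0.21,0.454,0,36,-1,0.21,0.454,0,36],
)

```text
clock: 1.48
position: [431.5, 0.8, 231.5]
ee_rot: [0.806, -0.592, 0.0, -0.0]
contact_force: [1.4, -0.5, 0.9]
gripper_width: 85.2
```

Request:
apply_moves(
  plan=[-1,0.07,0.151,0,0,-1,0.07,0.151,0,0,-1,0.07,0.151,0,0,-1,0.07,0.151,0,0,-1,0.07,0.151,0,0,-1,0.07,0.151,0,0],
)

```text
clock: 1.98
position: [501.7, 151.5, 230.2]
ee_rot: [0.806, -0.592, -0.0, 0.001]
contact_force: [-0.2, 0.0, -0.7]
gripper_width: 85.6
```

Run:
```python
from h import *
d,s=save('wrist','w1'); print(d['mount'])
print(s['position'],s['joints'],R.from_quat(s['ee_rot']).as_matrix(),s['contact_force'])
D=load('w1'); print(proj(D,[[501.5,150.5,84],[501.5,150.5,67]]))
```

```text
[[ 1.52557818e-05 -9.57471860e-01 -2.88526665e-01  7.40333696e+01]
 [ 9.99999417e-01  3.26155602e-04 -1.02946824e-03 -6.20202164e-01]
 [ 1.07979146e-03 -2.88526481e-01  9.57471307e-01 -1.42251373e+02]
 [ 0.00000000e+00  0.00000000e+00  0.00000000e+00  1.00000000e+00]]
[501.67401407 151.45735785 230.17485315] [ 6.02925069e-01  2.14916890e-01 -2.38035405e-01 -2.83991530e-04
 -1.11991289e+00 -2.97895513e-01] [[ 3.00203408e-01 -9.53873417e-01 -1.84900791e-03]
 [-9.53875140e-01 -3.00202085e-01 -9.62603396e-04]
 [ 3.63125761e-04  2.05269950e-03 -9.99997827e-01]] [-0.18404709  0.04110702 -0.74815913]
[[251.74889084 168.35747615]
 [251.67004957 164.02279906]]
```

View pics/w1.png

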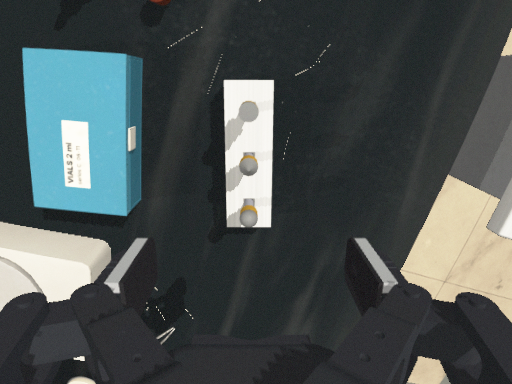

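Run:
```python
from h import *
crop('w1',215,75,285,235,5)
```

```text
(no output)
```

View pics/w1_c215_75.png

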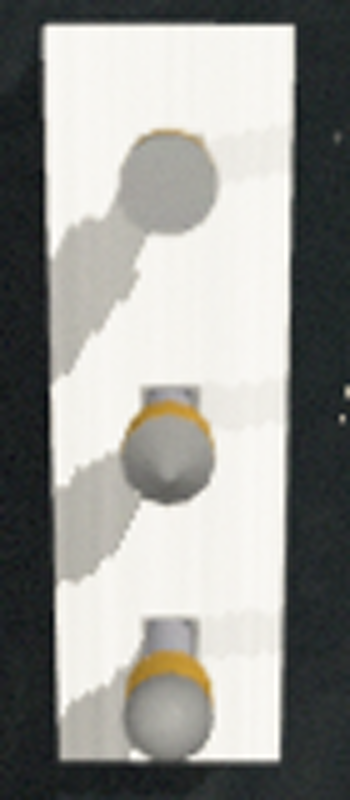

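Run:
```python
from h import *
D=load('w1'); w=lambda x,y:(215+(x+.5)/5-.5,75+(y+.5)/5-.5)
print(at_z(D,[w(168,470)],84),at_z(D,[w(168,456)],74))
c=at_z(D,[w(44,24),w(295,24),w(281,760),w(60,760)],34);print(c,c.mean(0))
e=c[3]-c[0];g=c[2]-c[1];print(np.degrees(np.arctan2(e[1],e[0]))-90,np.degrees(np.arctan2(g[1],g[0]))-90,np.linalg.norm(e),np.linalg.norm(c[1]-c[0]))
print(proj(D,[[*c.mean(0)[:2],34]]))
C=cloud(D);print(C[168,248],C[164,248])
```

```text
[[504.52639237 151.69128346  84.        ]] [[504.63784683 151.5357717   74.        ]]
[[552.17952345  83.43661774  34.        ]
 [504.27346431  68.37617894  34.        ]
 [456.32968116 220.96499342  34.        ]
 [504.18315683 236.01065311  34.        ]] [504.24145644 152.1971108   34.        ]
17.462405092202857 17.44284779224681 159.94526400938125 50.217599699097285
[[248.59652711 157.51401278]]
[504.76636524 151.56930628  82.50574043] [505.6627911  148.77671487  78.99307283]
```

Request:
apply_moves(
  plan=[0,0.0028,0.0003,-0.04,0,0,0.0028,0.0003,-0.08,0,0,0.0028,0.0003,-0.11,0,0,0.0028,0.0003,-0.13,0,0,0.0028,0.0003,-0.13,0,0,0.0028,0.0003,-0.13,0],
)

```text
clock: 2.53
position: [503.8, 148.6, 101.2]
ee_rot: [0.805, -0.593, -0.0, 0.001]
contact_force: [-0.9, 0.2, 0.9]
gripper_width: 43.2
```

Run:
```python
from h import *
d,s=save('wrist','w2')
print(s['position'],s['contact_force'],s['gripper_width'])
D=load('w2'); print(proj(D,[[504.4,151.6,84]]))
```

```text
[503.78499168 148.64114778 101.21463256] [-0.86484296  0.22866769  0.94319397] 43.215911629007266
[[249.25645912 233.61045985]]
```

View pics/w2.png

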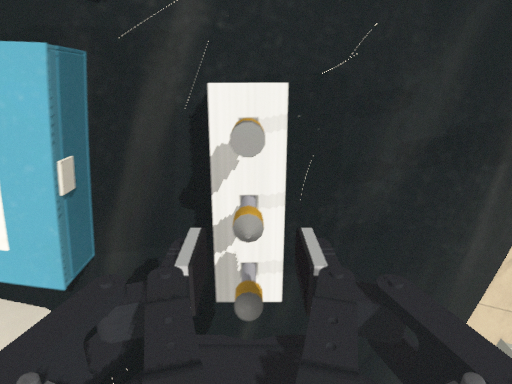

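Run:
```python
from h import *
print(load('w2')['pos'])
d,s=save('wrist','w3'); print(s['position'],s['joints'])
s=arm.read_state();print(s['position'])
crop('w3',200,180,300,330,5)
D=load('w3');print(at_z(D,[(248,232)],84))
```

```text
[503.78499168 148.64114778 101.21463256]
[504.8542709  149.47377585 102.55227142] [ 5.96555701e-01  3.52996321e-01 -4.06745151e-01  7.85861081e-04
 -8.09584161e-01 -2.95300277e-01]
[505.32488475 149.96867359 103.24672369]
[[506.26994494 152.36731851  84.        ]]
```

View pics/w3_c200_180.png

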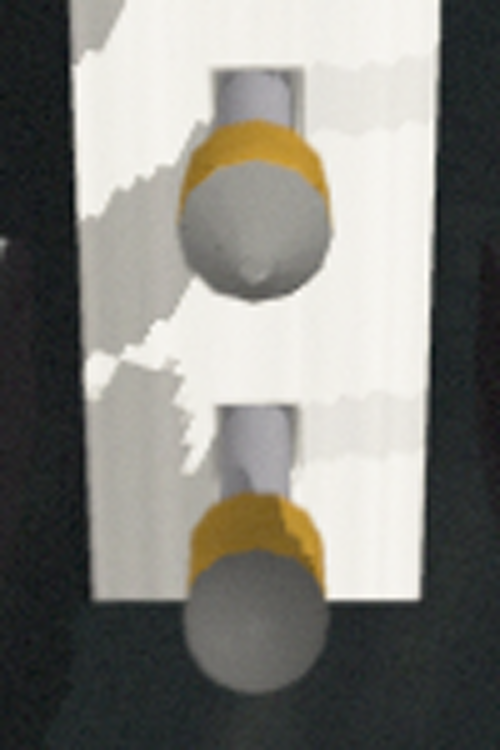

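Run:
```python
from h import *
D=load('w3');print(at_z(D,[(200+256.5/5-.5,180+272.5/5-.5)],84))
for i in range(4):
    d,s=save('wrist','w4'); print(s['clock'],s['position'])
crop('w4',200,180,300,280,5)
```

```text
[[504.46594058 153.05410895  84.        ]]
2.6333 [505.32488475 149.96867359 103.24672369]
2.6833 [505.46612112 150.23574212 103.45826787]
2.7333 [505.36149781 150.3207196  103.41121186]
2.7833 [505.18294446 150.37235784 103.20405351]
```

View pics/w4_c200_180.png

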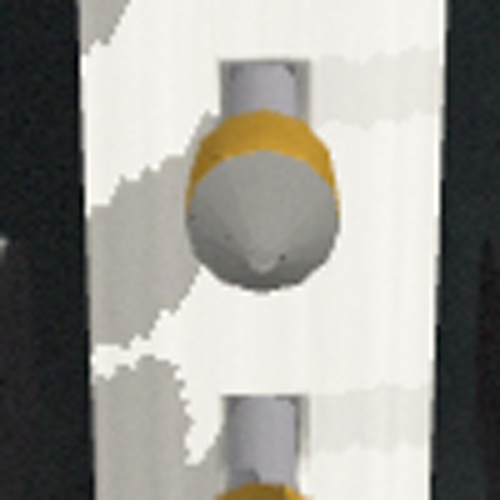

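Run:
```python
from h import *
D=load('w4');p=at_z(D,[(200+265.5/5-.5,180+262.5/5-.5)],84)[0];print(p)
s=arm.read_state();print(s['position'],s['joint_vel'])
M=R.from_quat(s['ee_rot']).as_matrix();print(M.T@(p-s['position']))
```

```text
[504.15446598 152.84749556  84.        ]
[504.98763985 150.34653661 102.88776592] [-7.03078837e-05  7.70442028e-03 -5.38490823e-03 -1.63965218e-03
  1.56307971e-03 -1.48450445e-03]
[-2.61973412  0.10974228 18.88972275]
```

Request:
apply_moves(
  plan=[0,-0.0006,0.002,-0.025,0,0,-0.0006,0.002,-0.04,0,0,-0.0006,0.002,-0.05,0,0,-0.0006,0.002,-0.05,0,0,-0.0006,0.002,-0.05,0,0,-0.0006,0.002,-0.05,0],
)

```text
clock: 3.33
position: [504.5, 152.4, 52.3]
ee_rot: [0.806, -0.592, 0.0, -0.001]
contact_force: [0.5, 0.7, 0.7]
gripper_width: 42.3
```

Request:
apply_moves(
  plan=[0,0,0,0,0,0,0,0,0,0],
)

```text
clock: 3.5
position: [504.2, 152.3, 52.2]
ee_rot: [0.806, -0.592, 0.0, -0.001]
contact_force: [0.2, 0.5, -1.0]
gripper_width: 42.4
```

Run:
```python
from h import *
d,s=save('wrist','w5'); print(s['position'],s['contact_force'],s['gripper_width'],proj(load('w5'),[504.2,152.5,84]))
crop('w5',150,180,350,384,4)
```

```text
[504.24578015 152.31812525  52.23322306] [ 0.16754172  0.47065542 -0.9890981 ] 42.40821524809535 [[252.25716932 282.11730237]]
```

View pics/w5_c150_180.png

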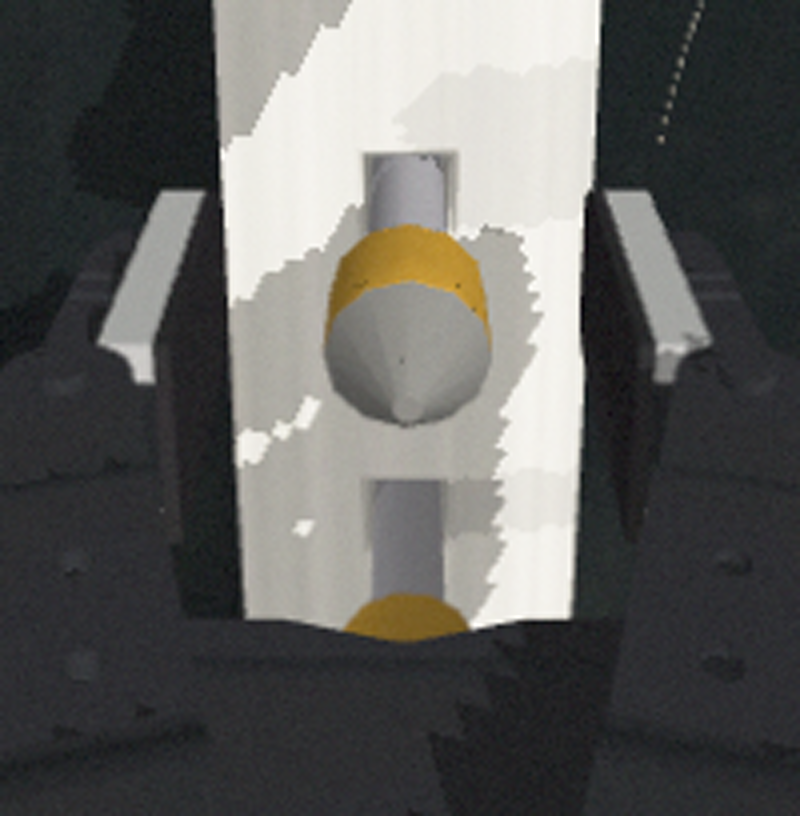

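The tip is at about (251.7, 283), centred between the pads. I'll close the gripper.

Request:
apply_moves(
  plan=[1,0,0,0,0,1,0,0,0,0,1,0,0,0,0,1,0,0,0,0,1,0,0,0,0,1,0,0,0,0,1,0,0,0,0,1,0,0,0,0],
)

```text
clock: 4.22
position: [503.9, 152.1, 51.7]
ee_rot: [0.806, -0.592, 0.0, -0.0]
contact_force: [0.1, -0.4, 4.4]
gripper_width: 15.7
```

Run:
```python
from h import *
d,s=save('wrist','w6'); print(s['position'],s['contact_force'],s['gripper_width'])
crop('w6',150,180,350,384,4)
```

```text
[503.94529925 152.10532623  51.68049545] [ 0.06826806 -0.37413807  4.4115516 ] 15.736961654359238
```

View pics/w6_c150_180.png

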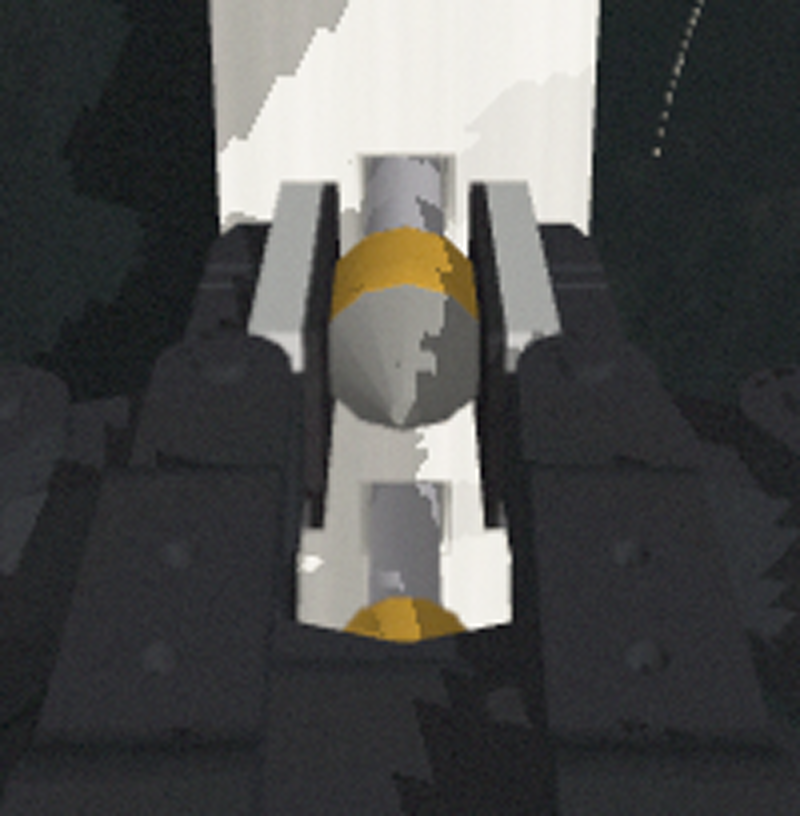

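Request:
apply_moves(
  plan=[1,0,0,0.01,0,1,0,0,0.03,0,1,0,0,0.06,0,1,0,0,0.09,0,1,0,0,0.12,0,1,0,0,0.12,0,1,0,0,0.12,0],
)

```text
clock: 4.85
position: [504.2, 152.5, 173.2]
ee_rot: [0.805, -0.593, 0.0, -0.002]
contact_force: [-0.2, -0.3, -0.4]
gripper_width: 15.1
```

Run:
```python
from h import *
d,s=save('wrist','w7'); print(s['position'],s['contact_force'],s['gripper_width'])
save('side','s7');crop('w7',150,150,350,384,3);crop('s7',225,130,345,300,4)
```

```text
[504.17088988 152.47420911 173.20905457] [-0.20694065 -0.31099503 -0.44871927] 15.148939320578714
```

View pics/w7_c150_150.png

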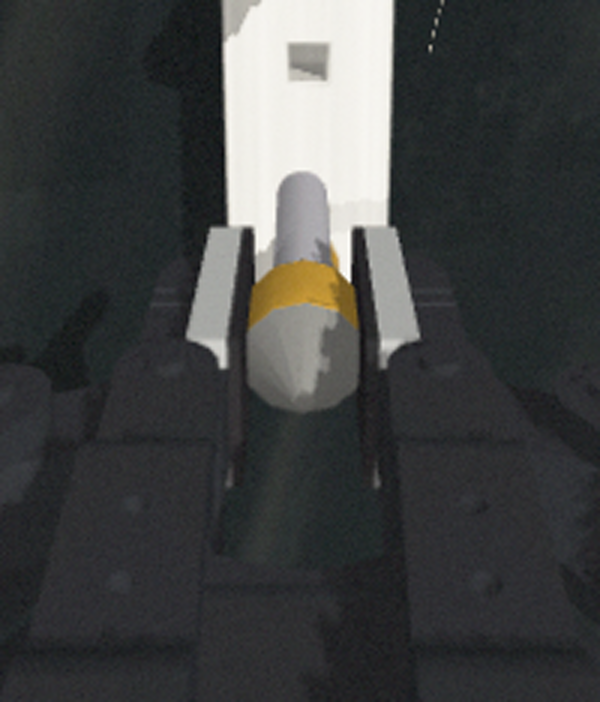

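View pics/s7_c225_130.png

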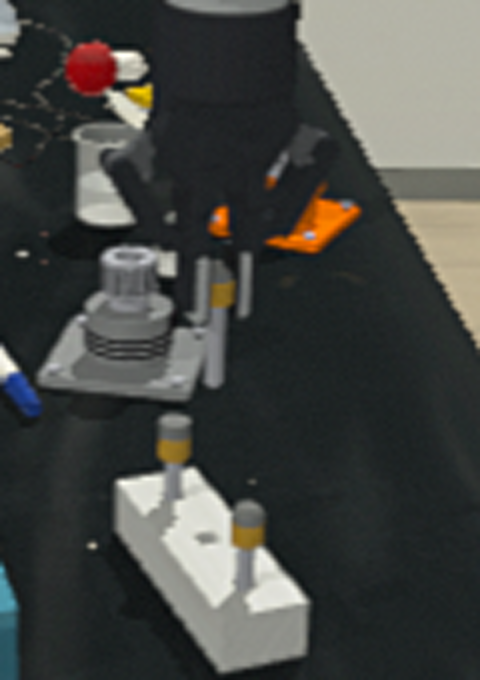

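Run:
```python
from h import *
def tool(D,uv,tz):
    r=rays(D,uv)@D['mount'][:3,:3].T;o=D['mount'][:3,3];return o+r*((tz-o[2])/r[:,2])[:,None]
D=load('w6');print('tip',tool(D,[(150+402.5/4-.5,180+418.5/4-.5)],-32.3))
D=load('w7');print('tip7',tool(D,[(150+302.5/3-.5,150+408/3-.5)],-32.3))
print('foot far edge & sides mid',tool(D,[(150+302/3-.5,150+171.5/3-.5)],41.7))
print('hub/cone junction top edge', tool(D,[(150+302/3-.5,150+304/3-.5),(150+302/3-.5,150+260/3-.5)],-22.3))
print('hub bottom', tool(D,[(150+302/3-.5,150+260/3-.5)],-8.3))
```

```text
tip [[ -0.76841325  -0.91034713 -32.3       ]]
tip7 [[ -1.40342926  -0.82750781 -32.3       ]]
foot far edge & sides mid [[ 3.47108707 -1.05658332 41.7       ]]
hub/cone junction top edge [[  8.51323518  -0.91159275 -22.3       ]
 [ 15.20195993  -0.90911473 -22.3       ]]
hub bottom [[ 8.33548529 -0.94290987 -8.3       ]]
```

Request:
apply_moves(
  plan=[1,0.002,-0.02,0,0,1,0.005,-0.06,0,0,1,0.008,-0.1,0,0,1,0.011,-0.14,0,0,1,0.014,-0.18,0,0,1,0.017,-0.22,0,0,1,0.02,-0.26,0,0,1,0.022,-0.29,0,0],
)

```text
clock: 5.62
position: [524.3, -140.6, 169.4]
ee_rot: [0.805, -0.593, -0.002, 0.001]
contact_force: [0.6, 1.0, -0.2]
gripper_width: 15.0
```

Request:
apply_moves(
  plan=[1,0.001,-0.015,0,0,1,0.001,-0.018,0,0,1,0.001,-0.018,0,0,1,0.001,-0.018,0,0,1,0.001,-0.018,0,0,1,0.001,-0.018,0,0],
)

```text
clock: 6.12
position: [526.6, -154.9, 171.1]
ee_rot: [0.806, -0.592, -0.0, 0.0]
contact_force: [-0.1, -0.2, -0.2]
gripper_width: 15.5
```

Run:
```python
from h import *
d,s=save('wrist','w8'); print(s['position'],s['joints'],s['contact_force'],s['gripper_width'])
s=save('wrist','w8b')[1];print(s['position'])
print(proj(load('w8'),[527,-157,86]));save('side','s8');crop('s8',225,130,345,300,4)
```

```text
[ 526.60668794 -154.88045044  171.11440456] [ 9.27443440e-03  3.08838728e-01 -2.67705723e-01 -1.69424886e-04
 -9.94779238e-01  2.94865169e-01] [-0.11839705 -0.24370274 -0.19407656] 15.545207827864163
[ 526.72132496 -154.92226865  171.28786468]
[[252.04239861 187.07779521]]
```

View pics/w8.png

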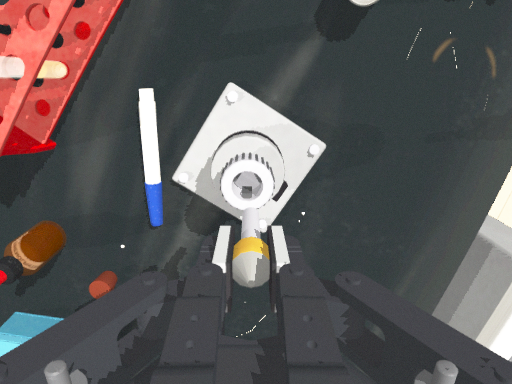

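View pics/s8_c225_130.png

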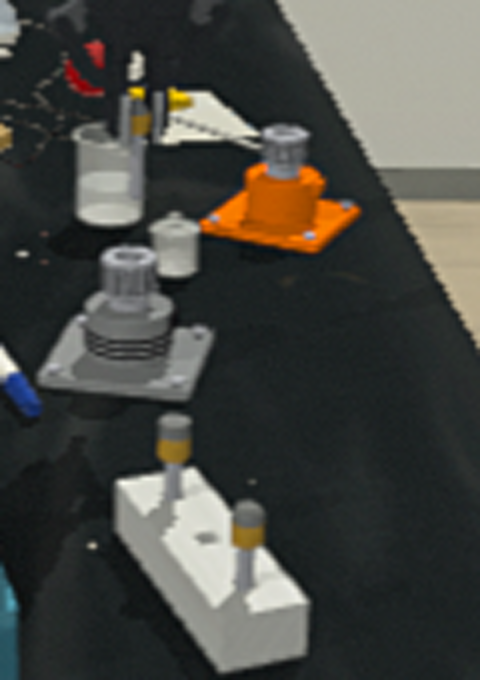

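Run:
```python
from h import *
crop('w8b',195,120,305,260,5)
```

```text
(no output)
```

View pics/w8b_c195_120.png

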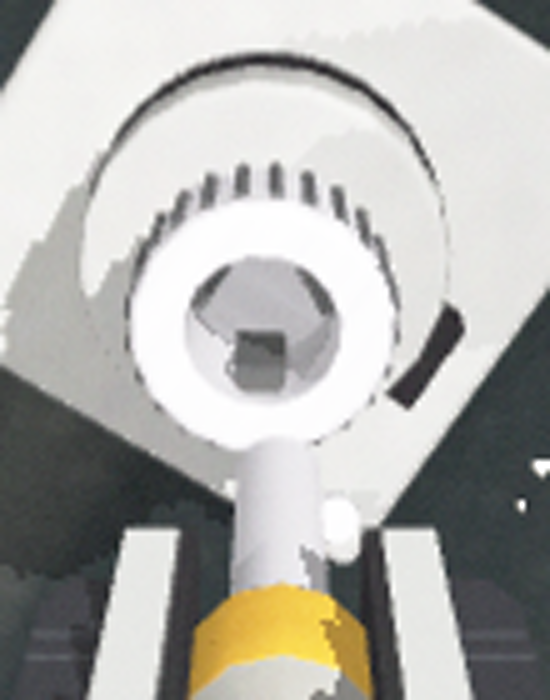

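Run:
```python
from h import *
D=load('w8b');p=at_z(D,[(195+265/5-.5,120+332/5-.5)],86)[0];M=R.from_quat(D['rot']).as_matrix()
# refine: fit circle of r=11.5 mouth edges projections
print(p,M.T@(p-D['pos']))
for c in [p,p+[0,0,0]]:
    a=np.linspace(0,2*np.pi,90);q=proj(D,np.c_[c[0]+11.55*np.cos(a),c[1]+11.55*np.sin(a),0*a+86]);l=(q+.5-[195,120])*5
    print(l.min(0),l.max(0))
print('desired tcp', p-M@np.array([-0.7,-0.9,0]))
```

```text
[ 530.58013468 -156.85863369   86.        ] [ 3.01381008 -3.10911933 85.28722125]
[186.20977416 255.70785668] [343.81079713 406.13670677]
[186.20977416 255.70785668] [343.81079713 406.13670677]
desired tcp [ 529.93101618 -157.79599444   85.99998579]
```

Request:
apply_moves(
  plan=[1,0.0032,-0.0029,-0.01,0,1,0.0032,-0.0029,-0.025,0,1,0.0032,-0.0029,-0.036,0,1,0.0032,-0.0029,-0.036,0,1,0.0032,-0.0029,-0.036,0,1,0.0032,-0.0029,-0.036,0,1,0.0032,-0.0029,-0.036,0],
)

```text
clock: 6.85
position: [530.5, -159.0, 136.0]
ee_rot: [0.806, -0.592, 0.001, -0.0]
contact_force: [0.2, -1.5, 0.3]
gripper_width: 16.1
```

Run:
```python
from h import *
for t in ['w9','w9b','w9c']:
    d,s=save('wrist',t); print(s['position'],s['contact_force'])
crop('w9c',180,140,320,290,5)
save('side','s9');crop('s9',225,170,305,240,8)
```

```text
[ 530.5178569  -158.99644446  136.02783668] [ 0.24341279 -1.50272038  0.31694825]
[ 530.44992495 -158.97377354  136.07312412] [-0.21529715 -0.30573295  0.28809941]
[ 530.36130156 -158.9352126   136.04373818] [-0.31814959 -0.66928753 -1.10293677]
```

View pics/w9c_c180_140.png

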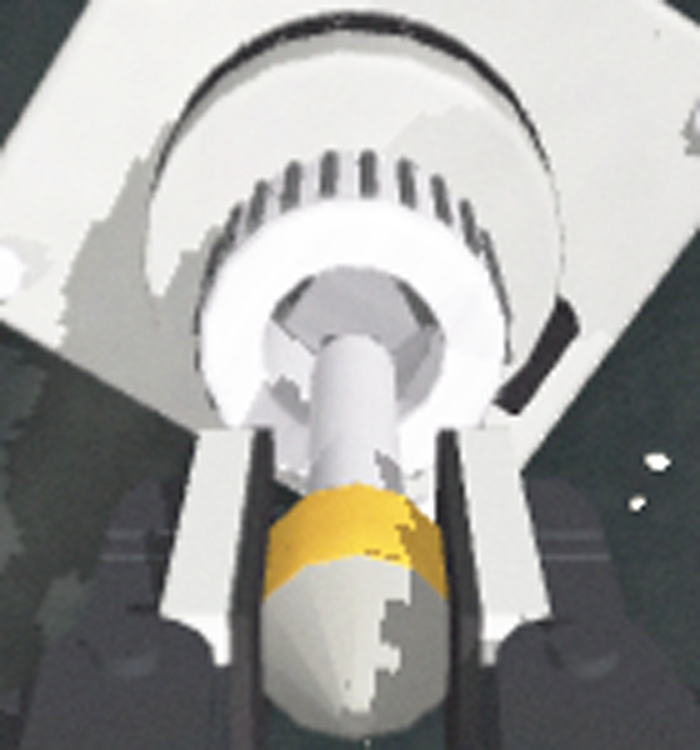

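View pics/s9_c225_170.png

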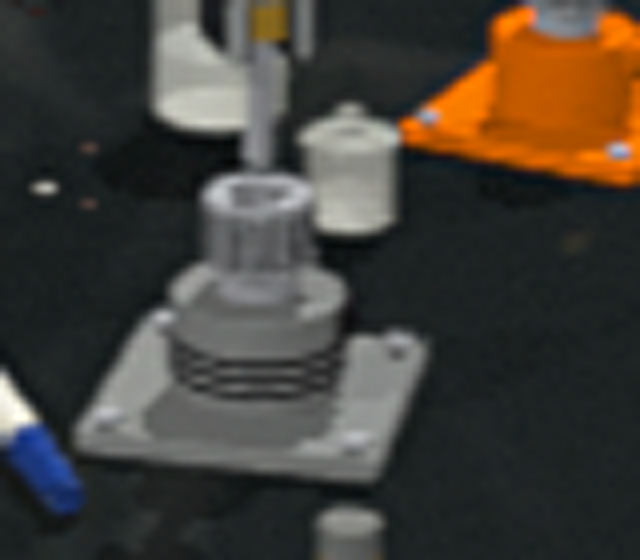

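Run:
```python
from h import *
from scipy.optimize import least_squares
D=load('w9c');M=R.from_quat(D['rot']).as_matrix();P=D['pos']
a=np.linspace(0,2*np.pi,361)
def ext(c,r,z):
    q=proj(D,np.c_[c[0]+r*np.cos(a),c[1]+r*np.sin(a),0*a+z]);l=(q+.5-[180,140])*5
    return l[:,0].min(),l[:,0].max(),l[:,1].min()
f=lambda x:np.array(ext(x[:2],x[2],86))-[264,443,265]
s=least_squares(f,[530.5,-157,11.5],diff_step=1e-4);print('mouth',s.x,s.fun)
f=lambda x:(np.array(ext(x[:2],x[2],x[3]))-[199,509,197.])
f2=lambda x:np.array(ext(x[:2],20,86))-[199,509,197]
s2=least_squares(f2,[530.5,-157],diff_step=1e-4);print('outer',s2.x,s2.fun)
c=s.x
print('tool mouth',M.T@(np.r_[c[:2],86]-P),M.T@(np.r_[s2.x,86]-P))
# predicted foot arc for axis in tool (x0,y0)
for x0 in (-2,-1,0,1):
  w=P+M@np.array([x0,-0.9,42]); print(x0,ext(w,4.2,w[2]),ext(w,5,w[2]+1))
```

```text
mouth [ 530.9625861  -157.06054207   11.34136698] [ 4.54747351e-13  1.13686838e-13 -1.13686838e-13]
outer [ 530.94698314 -157.21083177] [-2.82267408  2.81912714  0.16642707]
tool mouth [-1.63823443 -1.05850093 50.04445451] [-1.49941228 -0.99884478 50.0444434 ]
-2 (np.float64(320.23717275278204), np.float64(389.0548135582952), np.float64(344.7382923472027)) (np.float64(313.46262311579096), np.float64(395.7826216303377), np.float64(341.5561852047615))
-1 (np.float64(320.1834605676879), np.float64(389.1067291643293), np.float64(337.0281292432127)) (np.float64(313.3981410396034), np.float64(395.84522672979375), np.float64(333.79391290286037))
0 (np.float64(320.12971775005053), np.float64(389.15867498968623), np.float64(329.2939137891216)) (np.float64(313.3336214494743), np.float64(395.90786886447773), np.float64(326.0073160852039))
1 (np.float64(320.07594530691506), np.float64(389.21065006586673), np.float64(321.5356248376892)) (np.float64(313.2690655598043), np.float64(395.9705468600765), np.float64(318.19637364612674))
```

Request:
apply_moves(
  plan=[1,-0.0001,0.0004,-0.005,0,1,-0.0001,0.0004,-0.01,0,1,-0.0001,0.0004,-0.014,0,1,-0.0001,0.0004,-0.017,0,1,-0.0001,0.0004,-0.017,0],
)

```text
clock: 7.47
position: [529.1, -158.5, 117.2]
ee_rot: [0.805, -0.593, -0.001, 0.001]
contact_force: [0.4, -0.3, -0.6]
gripper_width: 15.5
```

Request:
apply_moves(
  plan=[1,0,0,-0.004,0,1,0,0,-0.008,0,1,0,0,-0.012,0,1,0,0,-0.012,0],
)

```text
clock: 7.8
position: [529.1, -158.4, 105.3]
ee_rot: [0.805, -0.593, -0.001, 0.0]
contact_force: [-0.1, -0.3, -0.6]
gripper_width: 15.8
```

Run:
```python
from h import *
d,s=save('wrist','w10'); print(s['position'],s['contact_force'],s['wrist_torque'],s['gripper_width'],s['ee_rot'])
crop('w10',180,140,320,290,5)
```

```text
[ 529.12470633 -158.43728553  105.25475849] [-0.11628223 -0.28867003 -0.60462343] [ 0.03155825 -0.00294551 -0.03136252] 15.77475002207632 [ 8.05448516e-01 -5.92664970e-01 -8.49300107e-04  4.46912676e-04]
```

View pics/w10_c180_140.png

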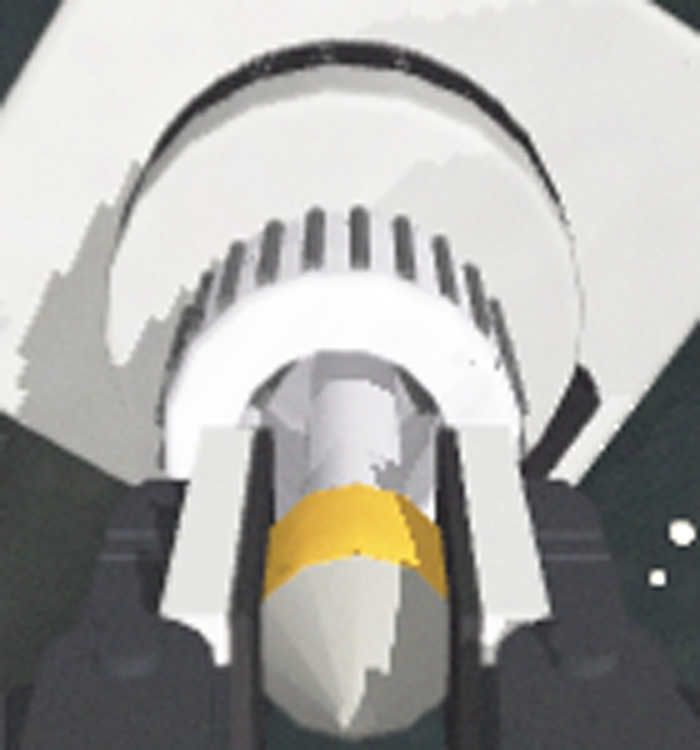

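Request:
apply_moves(
  plan=[1,0.0011,0.0003,0,0,1,0.0011,0.0003,-0.003,0,1,0.0011,0.0003,-0.003,0,1,0.0011,0.0003,-0.003,0],
)

```text
clock: 8.18
position: [530.8, -158.2, 103.2]
ee_rot: [0.805, -0.593, -0.0, 0.0]
contact_force: [0.2, -0.1, -0.4]
gripper_width: 15.8
```

Run:
```python
from h import *
d,s=save('wrist','w11'); print(s['position'],s['contact_force'],s['wrist_torque'],s['gripper_width'],s['ee_rot'])
crop('w11',180,140,320,290,5)
```

```text
[ 530.79789045 -158.21762655  103.19968384] [ 0.19608805 -0.07164871 -0.39452862] [-0.00038874 -0.02561287  0.00803409] 15.847034229635646 [ 8.05489342e-01 -5.92610249e-01 -1.03424140e-04  4.46537484e-05]
```

View pics/w11_c180_140.png

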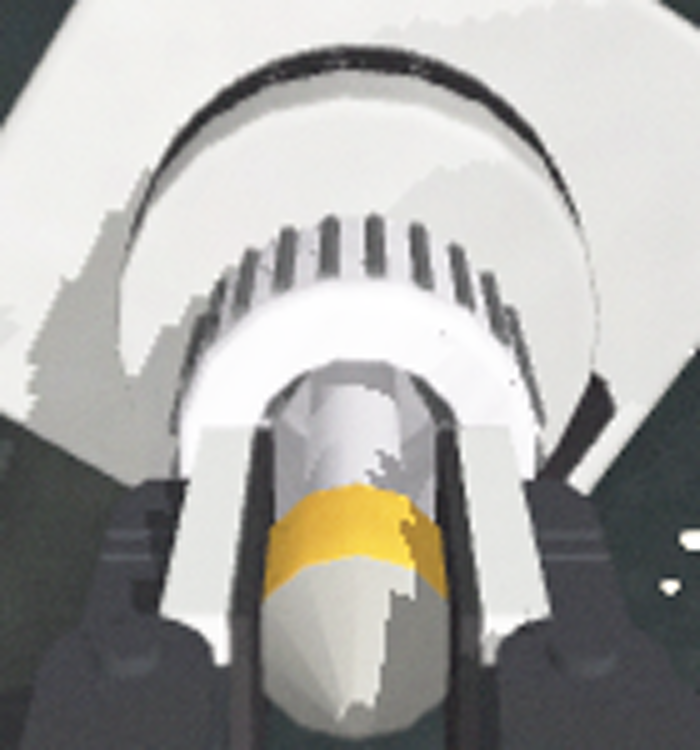

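Request:
apply_moves(
  plan=[1,-0.0005,0.0,-0.002,0,1,-0.0005,0.0,-0.004,0,1,-0.0005,0.0,-0.006,0,1,-0.0005,0.0,-0.006,0],
)

```text
clock: 8.57
position: [530.0, -158.2, 96.8]
ee_rot: [0.805, -0.593, -0.0, 0.0]
contact_force: [-1.0, -1.0, -0.2]
gripper_width: 15.8
```

Request:
apply_moves(
  plan=[1,0,0.0,-0.001,0,1,0,0.0,-0.002,0,1,0,0,-0.002,0],
)

```text
clock: 8.82
position: [530.3, -158.2, 95.1]
ee_rot: [0.806, -0.593, -0.0, 0.0]
contact_force: [-0.7, 0.1, -1.4]
gripper_width: 15.6
```

Request:
apply_moves(
  plan=[1,0,0.0,-0.001,0,1,0,0.0,-0.002,0,1,0,0,-0.002,0],
)

```text
clock: 9.07
position: [530.4, -158.1, 93.2]
ee_rot: [0.805, -0.593, -0.0, -0.0]
contact_force: [-0.2, 1.5, -0.7]
gripper_width: 15.8
```

Request:
apply_moves(
  plan=[1,0,0.0,-0.001,0,1,0,0,-0.001,0],
)

```text
clock: 9.23
position: [530.5, -158.1, 92.3]
ee_rot: [0.806, -0.593, 0.0, -0.0]
contact_force: [0.6, 1.2, 0.2]
gripper_width: 15.5
```

Request:
apply_moves(
  plan=[1,0,0.0,-0.001,0,1,0,0,-0.001,0],
)

```text
clock: 9.4
position: [530.4, -158.2, 91.3]
ee_rot: [0.806, -0.593, 0.0, -0.0]
contact_force: [-0.1, 0.3, 1.2]
gripper_width: 15.7
```

Run:
```python
from h import *
d,s=save('wrist','w12'); print(s['position'],s['contact_force'],s['wrist_torque'],s['gripper_width'],s['ee_rot'])
crop('w12',180,140,320,290,5)
save('side','s12');crop('s12',235,160,305,230,8)
```

```text
[ 530.40186307 -158.16533636   91.3309281 ] [-0.14992372  0.30212875  1.15043968] [0.29446626 0.04422396 0.00178761] 15.662462335114535 [ 8.05524420e-01 -5.92562575e-01  2.34080565e-05 -5.22812979e-05]
```

View pics/w12_c180_140.png

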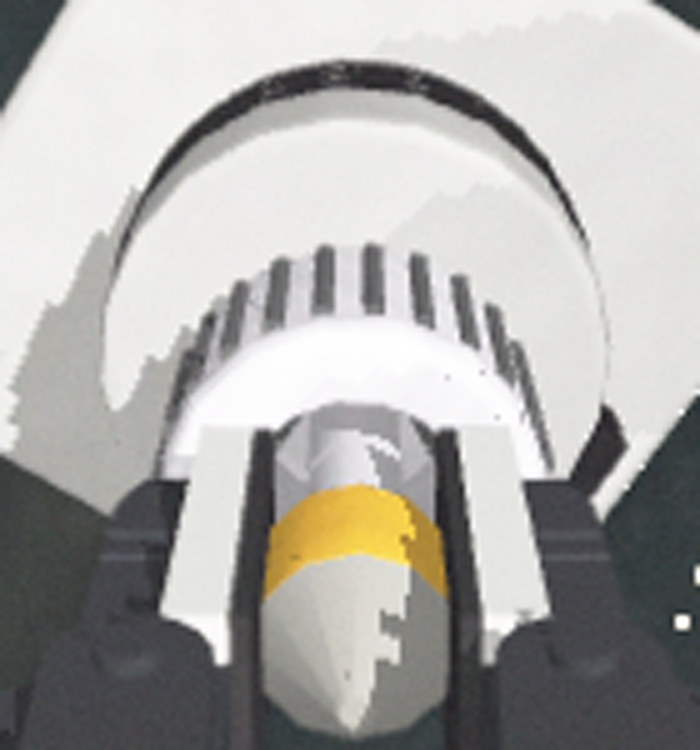

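View pics/s12_c235_160.png

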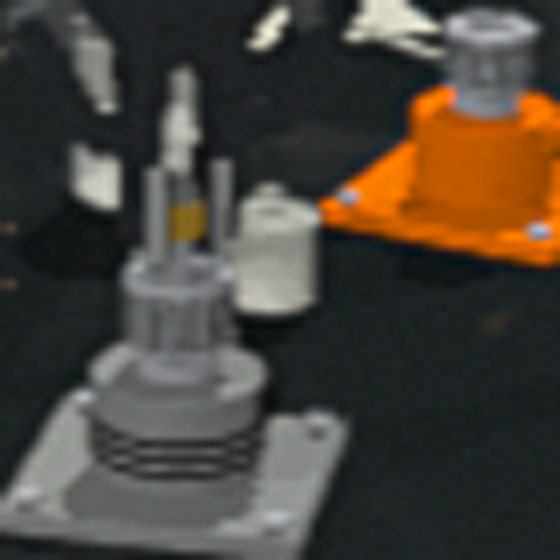

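Request:
apply_moves(
  plan=[1,0,0.0,-0.001,0,1,0,0,-0.001,0],
)

```text
clock: 9.67
position: [530.5, -158.2, 90.4]
ee_rot: [0.806, -0.593, 0.0, -0.0]
contact_force: [0.5, 0.8, 0.8]
gripper_width: 15.8
```

Request:
apply_moves(
  plan=[1,0,0.0,-0.001,0,1,0,0,-0.001,0],
)

```text
clock: 9.83
position: [530.6, -158.3, 89.7]
ee_rot: [0.806, -0.592, 0.0, -0.0]
contact_force: [-1.2, 1.3, 3.9]
gripper_width: 15.9
```

Run:
```python
from h import *
for i in range(3):
    d,s=save('wrist','w13'); print(s['position'],s['contact_force'],s['wrist_torque'],s['gripper_width'],s['ee_rot'])
crop('w13',180,140,320,290,5)
```

```text
[ 530.64662278 -158.3326767    89.73100141] [-1.24922015  1.32832549  3.87357293] [0.30262249 0.22657775 0.03538484] 15.869797660354179 [ 8.05609036e-01 -5.92447433e-01  3.42645932e-04 -4.96625026e-05]
[ 530.62043602 -158.30439465   89.70851751] [-0.51838414  0.53786443  3.00188053] [ 0.2463948   0.28124365 -0.03453166] 15.867500470107213 [ 8.05596259e-01 -5.92464817e-01  3.21188752e-04 -6.94571001e-05]
[ 530.60189362 -158.30314138   89.68322743] [-0.83289045  0.73504142  3.86077609] [0.29786727 0.28932804 0.04517827] 15.660242942875179 [ 8.05563839e-01 -5.92508902e-01  3.05621943e-04 -9.30019739e-05]
```

View pics/w13_c180_140.png

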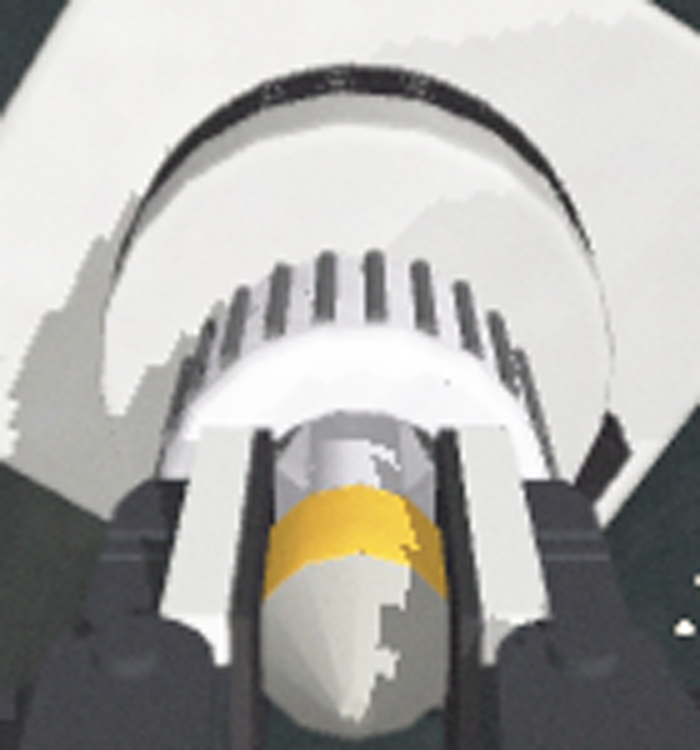

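Run:
```python
from h import *
def tool(D,uv,tz):
    r=rays(D,uv)@D['mount'][:3,:3].T;o=D['mount'][:3,3];return (o+r*((tz-o[2])/r[:,2])[:,None])[0]
def solve(D,uv,x):
    r=rays(D,uv)[0]@D['mount'][:3,:3].T;o=D['mount'][:3,3];t=(x-o[0])/r[0];return o+t*r
px=lambda x,y:[(180+(x+.5)/5-.5,140+(y+.5)/5-.5)]
for tag,vo,vm in [('w13',322,411),('w12',316,403)]:
    D=load(tag)
    for ax in (-1.6,-1.2,-.8): print(tag,ax,'outer far',solve(D,px(356,vo),ax+20)[2],'mouth far',solve(D,px(356,vm),ax+11.4)[2], 'hub under far',solve(D,px(356,486),ax+9)[2],'hub top',solve(D,px(356,556),ax+9)[2],'tip',solve(D,px(352,728),ax)[2])
```

```text
w13 -1.6 outer far 6.399650718625082 mouth far 4.539558619452123 hub under far -7.047352078842778 hub top -20.234557775077647 tip -31.811763055732285
w13 -1.2 outer far 5.330843128464693 mouth far 3.625437173558879 hub under far -7.8589902152752416 hub top -20.96703137126248 tip -32.39584493892991
w13 -0.8 outer far 4.262035538304275 mouth far 2.711315727665692 hub under far -8.670628351707762 hub top -21.699504967447297 tip -32.97992682212757
w12 -1.6 outer far 8.081346447292248 mouth far 6.5071183601812095 hub under far -7.0477346329226975 hub top -20.234948286117884 tip -31.812174217985017
w12 -1.2 outer far 7.0004451889275 mouth far 5.580742088037766 hub under far -7.85937250095472 hub top -20.967421653988012 tip -32.39625593589807
w12 -0.8 outer far 5.919543930562725 mouth far 4.6543658158943515 hub under far -8.67101036898677 hub top -21.69989502185817 tip -32.98033765381116
```

Request:
apply_moves(
  plan=[1,0,0.0,-0.0007,0,1,0,0,-0.0007,0],
)

```text
clock: 10.15
position: [530.9, -158.5, 89.6]
ee_rot: [0.806, -0.592, 0.001, -0.0]
contact_force: [-1.8, 0.9, 7.6]
gripper_width: 15.4
```

Request:
apply_moves(
  plan=[1,0,0.0,-0.0007,0,1,0,0,-0.0007,0],
)

```text
clock: 10.32
position: [531.1, -158.6, 89.5]
ee_rot: [0.806, -0.592, 0.001, -0.0]
contact_force: [-2.6, 0.2, 10.9]
gripper_width: 15.8
```

Request:
apply_moves(
  plan=[1,0,0.0,-0.0007,0,1,0,0,-0.0007,0],
)

```text
clock: 10.48
position: [531.3, -158.8, 89.5]
ee_rot: [0.806, -0.592, 0.001, -0.0]
contact_force: [-3.3, 0.7, 12.5]
gripper_width: 15.4
```

Request:
apply_moves(
  plan=[1,0,0.0,-0.0007,0,1,0,0,-0.0007,0],
)

```text
clock: 10.65
position: [531.5, -158.9, 89.4]
ee_rot: [0.806, -0.592, 0.002, -0.0]
contact_force: [-3.3, 0.8, 16.4]
gripper_width: 15.5
```

Run:
```python
from h import *
for i in range(3):
    d,s=save('wrist','w14'); print(s['position'],s['contact_force'],s['wrist_torque'],s['gripper_width'],s['ee_rot'])
crop('w14',180,140,320,290,5)
```

```text
[ 531.48076776 -158.90098189   89.37189591] [-3.31061424  0.80847535 16.40510234] [0.33411561 1.22412821 0.04611086] 15.484302958632968 [ 8.05966550e-01 -5.91958850e-01  1.62340176e-03 -6.07298336e-05]
[ 531.50250073 -158.8913844    89.40949922] [-3.9710374   0.78900241 16.54050079] [ 0.23966701  1.21618681 -0.05180321] 15.436981653169209 [ 8.05957113e-01 -5.91971549e-01  1.67359037e-03 -1.23974136e-04]
[ 531.47191287 -158.9137551    89.39977993] [-3.14671357  1.35817755 14.97072475] [0.26231574 1.18175748 0.0129688 ] 15.487463679810135 [ 8.05946872e-01 -5.91985549e-01  1.65411198e-03 -1.17165536e-04]
```

View pics/w14_c180_140.png

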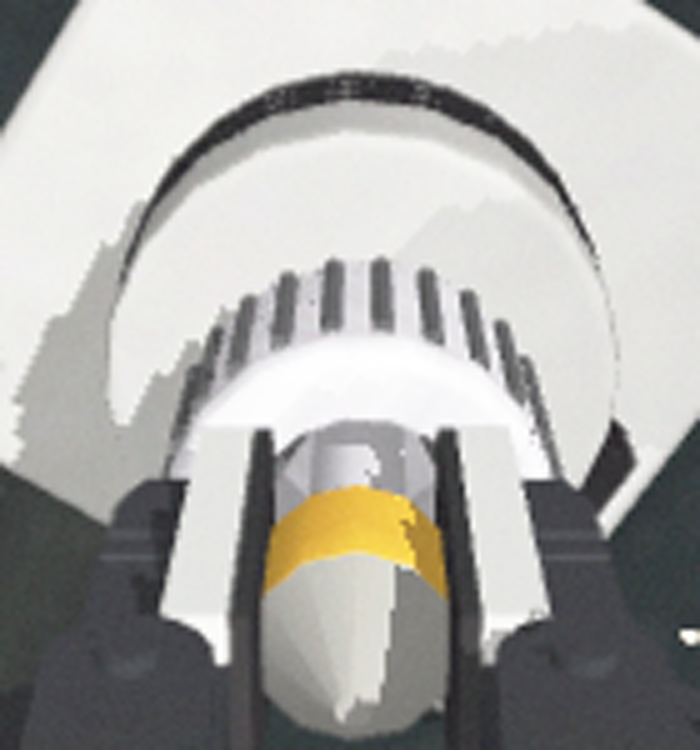

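Run:
```python
from h import *
save('side','s14');crop('s14',240,165,300,215,12)
D=load('s14')
x,y=527,-156.5
for z in (86,98,104,112,122): print(z,(proj(D,[x,y,z])+.5-[240,165])*12)
print((proj(D,[[x,y+20,86],[x,y-20,86],[x,y+20,58],[x,y+15,48],[x,y+32,48]])+.5-[240,165])*12)
```

```text
86 [[212.63561209 344.10136253]]
98 [[213.39764249 297.26912487]]
104 [[213.78059168 273.72951965]]
112 [[214.29320549 242.21467481]]
122 [[214.9372247  202.61331641]]
[[217.8801237  375.03196621]
 [207.53975861 314.04830185]
 [216.05273831 484.3444152 ]
 [214.10552755 514.68496956]
 [218.56948867 543.01646345]]
```

View pics/s14_c240_165.png

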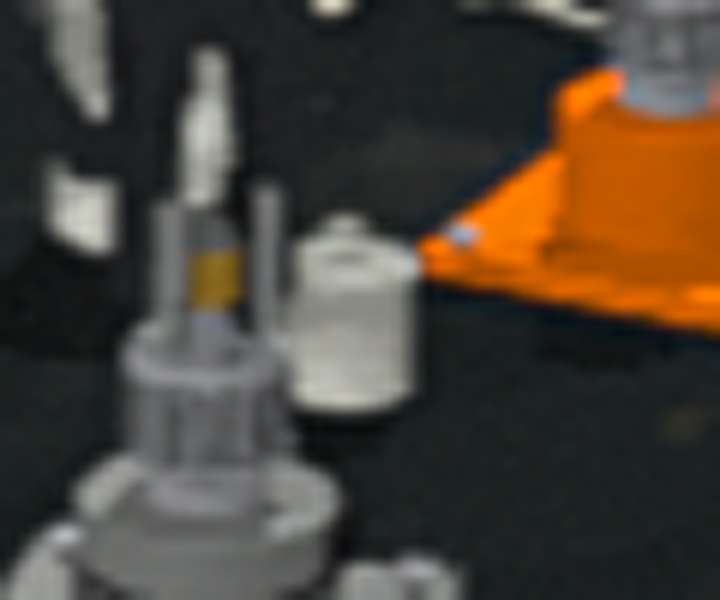

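Request:
apply_moves(
  plan=[1,0,0.0,0.001,0,1,0,0,0.002,0,1,0,0,0.002,0],
)

```text
clock: 11.1
position: [531.0, -158.4, 89.6]
ee_rot: [0.806, -0.592, 0.001, -0.0]
contact_force: [-1.7, 0.9, 7.7]
gripper_width: 15.7
```

Run:
```python
from h import *
s=arm.read_state(); print(s['position'],s['contact_force'],s['wrist_torque'])
```

```text
[ 530.98036857 -158.37200925   89.60899951] [-1.7259612   0.8691216   7.65612864] [ 0.25218905  0.45583389 -0.01513574]
```

Request:
apply_moves(
  plan=[-0.5,0,0.0,0,0,-0.5,0,0,0,0,-0.5,0,0,0,0,-0.5,0,0,0,0,-0.5,0,0,0.005,0,-0.5,0,0,0.005,0],
)

```text
clock: 11.6
position: [530.8, -158.3, 94.1]
ee_rot: [0.806, -0.592, 0.0, -0.0]
contact_force: [-0.2, -0.3, 0.0]
gripper_width: 64.0
```

Run:
```python
from h import *
d,s=save('wrist','w15'); print(s['position'],s['contact_force'],s['gripper_width'])
save('side','s15');crop('s15',240,165,300,215,12)
crop('w15',130,140,380,340,3)
```

```text
[ 530.84023008 -158.33562412   94.08940023] [-0.23670466 -0.32375913  0.0157203 ] 64.01289630844644
```

View pics/s15_c240_165.png

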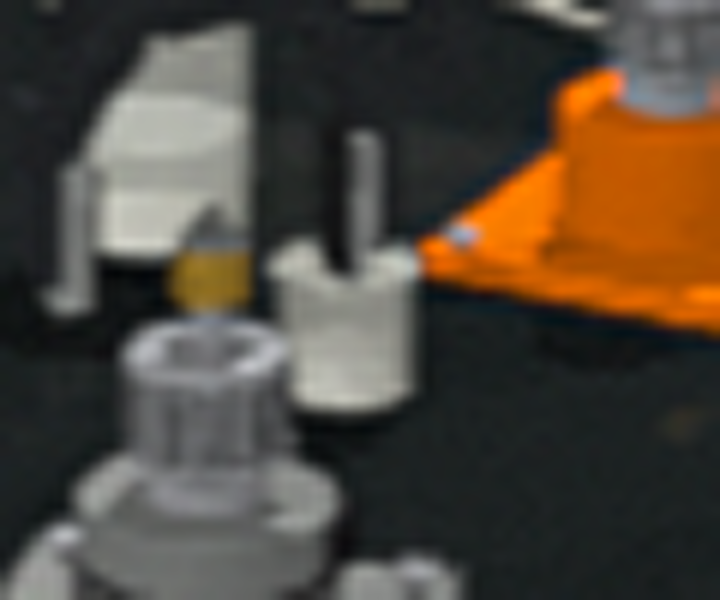

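View pics/w15_c130_140.png

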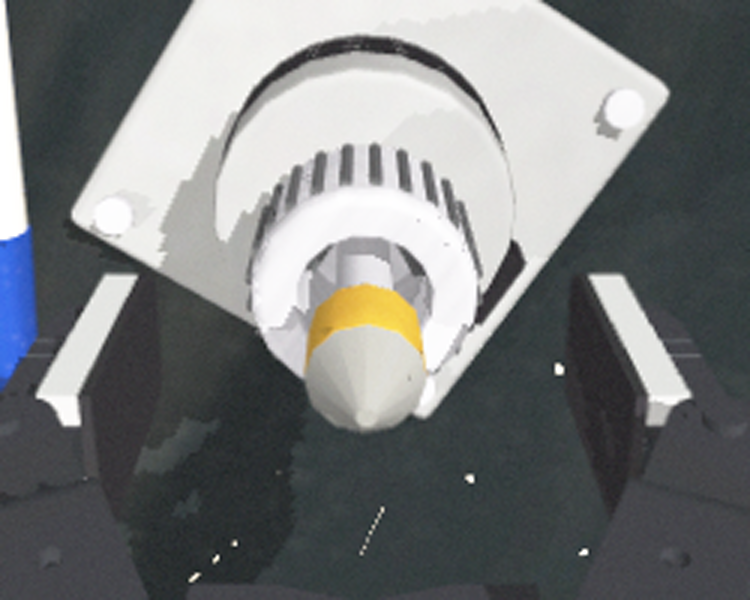

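Request:
apply_moves(
  plan=[-0.5,-0.0005,0.001,0,7,-0.5,-0.0005,0.001,0,14,-0.5,-0.0005,0.001,0,21,-0.5,-0.0005,0.001,0,28,-0.5,-0.0005,0.001,0,35,-0.5,-0.0005,0.001,0,42,-0.5,-0.0005,0.001,0,49,-0.5,-0.0005,0.001,0,56],
)

```text
clock: 12.37
position: [529.8, -157.2, 93.5]
ee_rot: [0.99, -0.142, -0.0, -0.0]
contact_force: [0.6, 0.0, 0.8]
gripper_width: 64.3
```

Request:
apply_moves(
  plan=[-0.5,0,0,0,7,-0.5,0,0,0,14,-0.5,0,0,0,19,-0.5,0,0,0,19,-0.5,0,0,0,19,-0.5,0,0,0,19],
)

```text
clock: 12.87
position: [529.8, -157.2, 93.5]
ee_rot: [1.0, 0.019, -0.0, -0.0]
contact_force: [-0.8, 0.7, -0.1]
gripper_width: 64.4
```

Run:
```python
from h import *
d,s=save('wrist','w16'); print(s['position'],s['joints'],s['contact_force'],s['gripper_width'])
M=R.from_quat(s['ee_rot']).as_matrix();print(M)
crop('w16',130,100,380,340,3)
```

```text
[ 529.84860101 -157.19426062   93.49317948] [ 4.89432246e-03  4.03483907e-01 -3.51132491e-01 -6.63107647e-05
 -8.16211587e-01  1.60450498e+00] [-0.82875851  0.74848187 -0.14800858] 64.44508083061325
[[ 9.99256749e-01  3.85480040e-02 -3.18925774e-05]
 [ 3.85480055e-02 -9.99256748e-01  4.81555938e-05]
 [-3.00125711e-05 -4.93491974e-05 -9.99999998e-01]]
```

View pics/w16_c130_100.png

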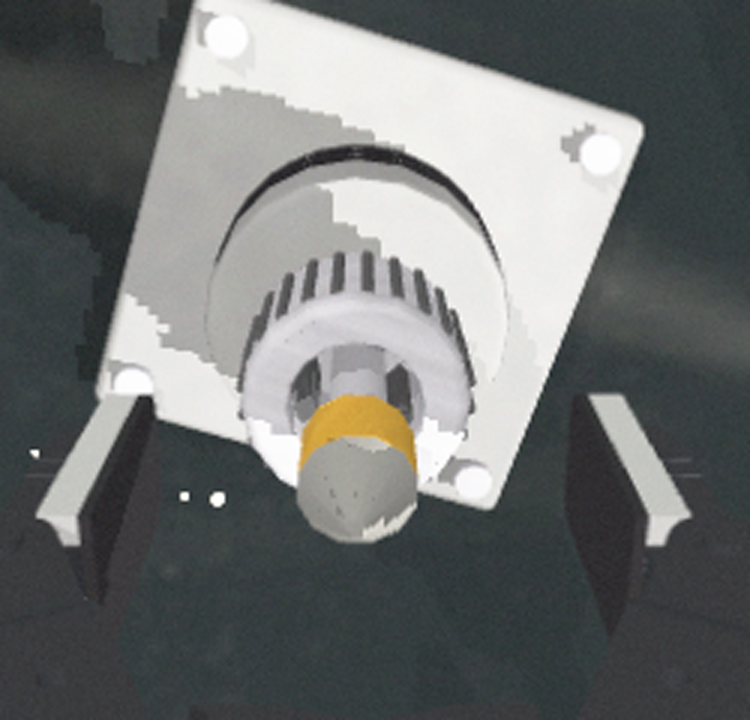

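Request:
apply_moves(
  plan=[-0.5,0,0,-0.01,0,-0.5,0,0,-0.02,0,-0.5,0,0,-0.03,0,-0.5,0,0,-0.037,0,-0.5,0,0,-0.037,0,-0.5,0,0,-0.037,0],
)

```text
clock: 13.42
position: [529.4, -157.2, 55.5]
ee_rot: [1.0, 0.02, -0.001, 0.0]
contact_force: [1.0, 1.0, 0.9]
gripper_width: 64.0
```

Run:
```python
from h import *
d,s=save('wrist','w17'); print(s['position'],s['contact_force'],s['wrist_torque'],s['gripper_width'])
save('side','s17');crop('s17',225,140,305,230,7)
```

```text
[ 529.43161652 -157.24111661   55.52839349] [0.96885738 1.02664532 0.87737943] [-0.05919395 -0.02219596 -0.02192632] 63.9558145883273
```

View pics/w17.png

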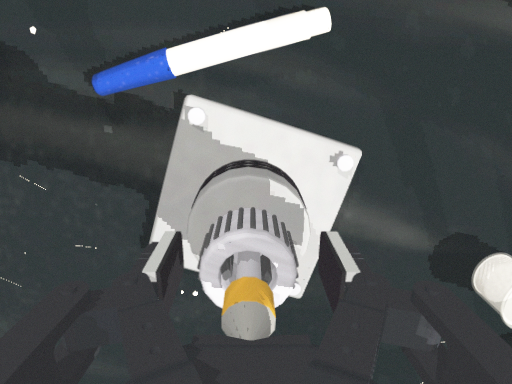

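View pics/s17_c225_140.png

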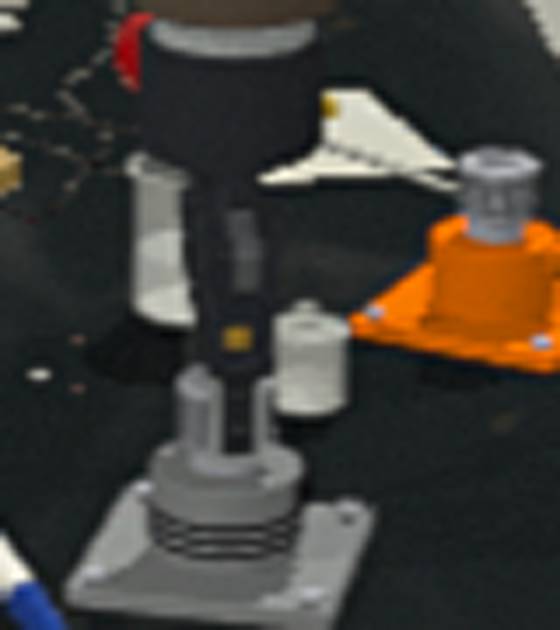

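Request:
apply_moves(
  plan=[1,0,0,0,0,1,0,0,0,0,1,0,0,0,0,1,0,0,0,0,1,0,0,0,0,1,0,0,0,0],
)

```text
clock: 14.02
position: [530.2, -156.1, 57.5]
ee_rot: [1.0, 0.02, 0.001, -0.001]
contact_force: [-2.6, 6.2, 5.3]
gripper_width: 35.0
```

Run:
```python
from h import *
d,s=save('wrist','w18'); print(s['position'],s['contact_force'],s['wrist_torque'],s['gripper_width'],s['joints'][5])
```

```text
[ 530.17984444 -156.08254388   57.50115835] [-2.57219385  6.18586346  5.28451777] [ 1.73730497  0.35460056 -0.19024569] 34.98353584198569 1.6057152692142462
```

View pics/w18.png

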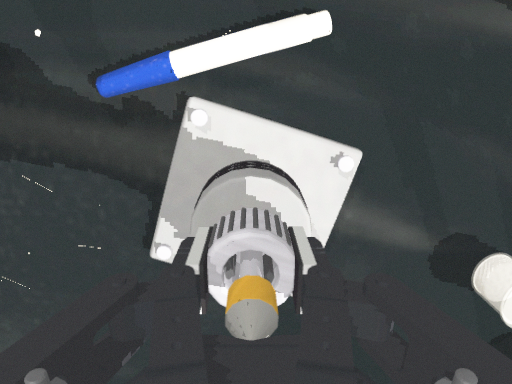

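Request:
apply_moves(
  plan=[1,-0.0004,0.0012,0.001,-3,1,-0.0004,0.0012,0.001,-6,1,-0.0004,0.0012,0.001,-9,1,-0.0004,0.0012,0.001,-12,1,-0.0004,0.0012,0.001,-12,1,-0.0004,0.0012,0.001,-12],
)

```text
clock: 14.57
position: [530.2, -156.0, 57.6]
ee_rot: [0.996, -0.084, 0.001, -0.0]
contact_force: [2.2, -0.8, -3.6]
gripper_width: 35.1
```

```bash
cat > st.py <<'E'
from h import *
for i in range(3):
    s=save('wrist','wt')[1]
    print(s['clock'],s['position'].round(1),s['contact_force'].round(1),s['wrist_torque'].round(2),s['gripper_width'].round(1),np.degrees(s['joints'][5]+s['joints'][0]).round(2))
E
python3 st.py
```

```text
Traceback (most recent call last):
  File "st.py", line 4, in <module>
    print(s['clock'],s['position'].round(1),s['contact_force'].round(1),s['wrist_torque'].round(2),s['gripper_width'].round(1),np.degrees(s['joints'][5]+s['joints'][0]).round(2))
                                                                                                   ^^^^^^^^^^^^^^^^^^^^^^^^
AttributeError: 'float' object has no attribute 'round'
```

View pics/wt.png

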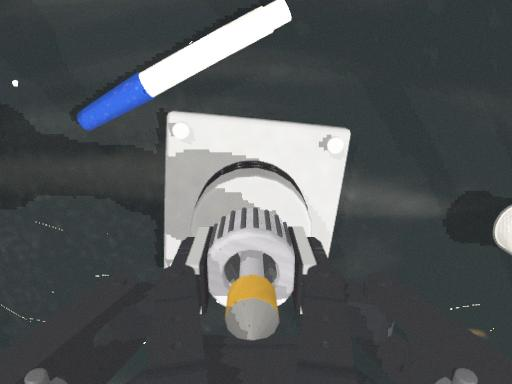

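```bash
sed -i "s/s\['gripper_width'\].round(1)/round(float(s['gripper_width']),1)/" st.py; sed -i 's/range(3)/range(2)/' st.py
python3 st.py
```

```text
14.6167 [ 530.1 -156.    57.6] [ 3.8 -1.7 -3.7] [-0.21 -0.74 -0.28] 34.9 80.33
14.6667 [ 530.2 -156.    57.6] [ 2.8 -1.2 -4.3] [-0.14 -0.8  -0.23] 34.6 80.33
```

Request:
apply_moves(
  plan=[1,0,0,-0.001,-3,1,0,0,-0.001,-6,1,0,0,-0.001,-9,1,0,0,-0.001,-10,1,0,0,-0.001,-10],
)

```text
clock: 15.13
position: [530.2, -156.1, 57.5]
ee_rot: [0.985, -0.17, 0.001, 0.0]
contact_force: [1.0, -0.1, 4.2]
gripper_width: 34.7
```

```bash
python3 st.py
```

```text
15.1333 [ 530.2 -156.1   57.5] [ 1.  -0.1  4.2] [ 0.04 -0.27  0.12] 34.7 70.4
15.1833 [ 530.2 -156.1   57.5] [1.1 0.3 4.6] [ 0.12 -0.22  0.11] 35.0 70.4
```

Request:
apply_moves(
  plan=[1,0,0,0,-3,1,0,0,0,-6,1,0,0,0,-9,1,0,0,0,-10,1,0,0,0,-10],
)

```text
clock: 15.65
position: [530.2, -156.1, 57.5]
ee_rot: [0.967, -0.256, 0.001, 0.0]
contact_force: [0.4, -1.4, 5.7]
gripper_width: 34.9
```

```bash
python3 st.py
```

```text
15.65 [ 530.2 -156.1   57.5] [ 0.4 -1.4  5.7] [ 0.09 -0.14  0.1 ] 34.9 60.36
15.7 [ 530.2 -156.1   57.5] [-0.1 -0.3  5.7] [ 0.07 -0.14  0.05] 34.6 60.37
```

Request:
apply_moves(
  plan=[1,0,0,-0.001,-2.5,1,0,0,-0.001,-5,1,0,0,-0.001,-7.5,1,0,0,-0.001,-10],
)

```text
clock: 16.08
position: [530.2, -156.2, 57.4]
ee_rot: [0.941, -0.339, 0.001, 0.0]
contact_force: [-0.8, 1.2, 11.8]
gripper_width: 34.7
```

```bash
python3 st.py
```

```text
16.0833 [ 530.2 -156.2   57.4] [-0.8  1.2 11.8] [0.33 0.33 0.3 ] 34.7 50.31
16.1333 [ 530.2 -156.2   57.4] [-2.4  0.8 11.6] [0.34 0.39 0.1 ] 35.2 50.2
```

Request:
apply_moves(
  plan=[1,0,0,0,-2.5,1,0,0,0,-5,1,0,0,0,-7.5],
)

```text
clock: 16.43
position: [530.1, -156.2, 57.4]
ee_rot: [0.917, -0.4, 0.001, 0.0]
contact_force: [-1.5, 0.2, 11.0]
gripper_width: 35.4
```

```bash
python3 st.py
```

```text
16.4333 [ 530.1 -156.2   57.4] [-1.5  0.2 11. ] [0.34 0.37 0.3 ] 35.4 42.8
16.4833 [ 530.1 -156.2   57.4] [-2.4  0.7 11.4] [0.29 0.42 0.11] 34.9 42.69
```

Request:
apply_moves(
  plan=[1,0,0,0,-2.5,1,0,0,0,-5,1,0,0,0,-7.5],
)

```text
clock: 16.78
position: [530.1, -156.2, 57.4]
ee_rot: [0.888, -0.459, 0.001, 0.0]
contact_force: [-1.1, 0.2, 11.3]
gripper_width: 35.0
```

```bash
python3 st.py
```

```text
16.7833 [ 530.1 -156.2   57.4] [-1.1  0.2 11.3] [0.26 0.35 0.34] 35.0 35.3
16.8333 [ 530.1 -156.3   57.4] [-0.6  1.2 11.8] [0.2  0.34 0.07] 34.7 35.19
```

Request:
apply_moves(
  plan=[1,0,0,0.002,-2.5,1,0,0,0.002,-5,1,0,0,0.002,-7.5],
)

```text
clock: 17.13
position: [530.0, -156.2, 57.5]
ee_rot: [0.856, -0.516, 0.001, -0.0]
contact_force: [3.0, -2.0, -0.2]
gripper_width: 34.7
```

```bash
python3 st.py
```

```text
17.1333 [ 530.  -156.2   57.5] [ 3.  -2.  -0.2] [-0.37 -0.7   0.34] 34.7 27.79
17.1833 [ 530.  -156.2   57.5] [ 2.6 -2.   0.1] [-0.43 -0.8   0.04] 35.0 27.69
```

Request:
apply_moves(
  plan=[1,0,0,0,-2.5,1,0,0,0,-5,1,0,0,0,-7.5],
)

```text
clock: 17.48
position: [530.0, -156.3, 57.5]
ee_rot: [0.821, -0.571, 0.001, -0.0]
contact_force: [2.2, -1.8, -0.2]
gripper_width: 34.7
```

```bash
python3 st.py
```

```text
17.4833 [ 530.  -156.3   57.5] [ 2.2 -1.8 -0.2] [-0.55 -0.84  0.33] 34.7 20.33
17.5333 [ 530.  -156.2   57.6] [ 3.4 -1.1 -0.5] [-0.58 -0.82  0.11] 35.0 20.23
```

Request:
apply_moves(
  plan=[1,0,0,0,-2.5,1,0,0,0,-5],
)

```text
clock: 17.75
position: [530.0, -156.3, 57.5]
ee_rot: [0.795, -0.606, 0.001, -0.0]
contact_force: [2.3, -2.0, -1.3]
gripper_width: 34.7
```

```bash
python3 st.py
```

```text
17.75 [ 530.  -156.3   57.5] [ 2.3 -2.  -1.3] [-0.61 -0.9   0.39] 34.7 15.37
17.8 [ 530.  -156.2   57.6] [ 4.  -2.3 -0.5] [-0.77 -0.97  0.12] 34.8 15.27
```

Request:
apply_moves(
  plan=[1,0,0,0,-2.5,1,0,0,0,-5],
)

```text
clock: 18.02
position: [530.0, -156.2, 57.6]
ee_rot: [0.768, -0.64, 0.001, -0.0]
contact_force: [2.6, -2.8, -0.3]
gripper_width: 34.9
```

```bash
python3 st.py
```

```text
18.0167 [ 530.  -156.2   57.6] [ 2.6 -2.8 -0.3] [-0.78 -0.94  0.44] 34.9 10.4
18.0667 [ 530.  -156.2   57.6] [ 3.  -3.3 -1.1] [-0.85 -1.04  0.18] 34.9 10.29
```

View pics/wt.png

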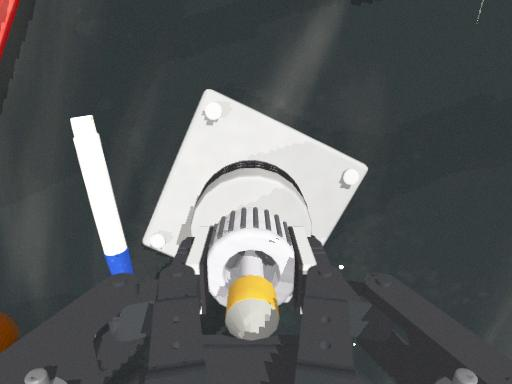

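Request:
apply_moves(
  plan=[1,0,0,0,-2.5,1,0,0,0,-5],
)

```text
clock: 18.28
position: [529.9, -156.2, 57.6]
ee_rot: [0.74, -0.673, 0.0, -0.0]
contact_force: [3.9, -3.2, -1.8]
gripper_width: 34.6
```

```bash
python3 st.py
```

```text
18.2833 [ 529.9 -156.2   57.6] [ 3.9 -3.2 -1.8] [-0.91 -1.08  0.5 ] 34.6 5.41
18.3333 [ 529.9 -156.2   57.5] [ 4.  -2.6 -1. ] [-1.03 -1.17  0.25] 34.8 5.31
```

Request:
apply_moves(
  plan=[1,0,0,0,-2.5,1,0,0,0,-5],
)

```text
clock: 18.55
position: [529.9, -156.3, 57.5]
ee_rot: [0.71, -0.704, 0.0, -0.0]
contact_force: [3.9, -3.5, -1.7]
gripper_width: 35.0
```

```bash
python3 st.py
```

```text
18.55 [ 529.9 -156.3   57.5] [ 3.9 -3.5 -1.7] [-1.   -1.15  0.59] 35.0 0.43
18.6 [ 529.9 -156.2   57.5] [ 4.1 -3.1 -2.1] [-1.05 -1.17  0.35] 35.1 0.33
```

Request:
apply_moves(
  plan=[1,0,0,0,0,1,0,0,0,0,-0.5,0,0,0,0,-0.5,0,0,0,0,-0.5,0,0,0,0,-0.5,0,0,0,0,-0.5,0,0,0,0,-0.5,0,0,0,0],
)

```text
clock: 19.32
position: [529.1, -155.9, 57.4]
ee_rot: [0.709, -0.705, -0.0, 0.0]
contact_force: [0.4, -0.3, 0.7]
gripper_width: 63.9
```

```bash
python3 st.py
```

```text
19.3167 [ 529.1 -155.9   57.4] [ 0.4 -0.3  0.7] [0.04 0.05 0.05] 63.9 0.35
19.3667 [ 529.2 -155.9   57.5] [ 0.   0.2 -0.5] [-0.03  0.    0.  ] 63.8 0.34
```

View pics/wt.png

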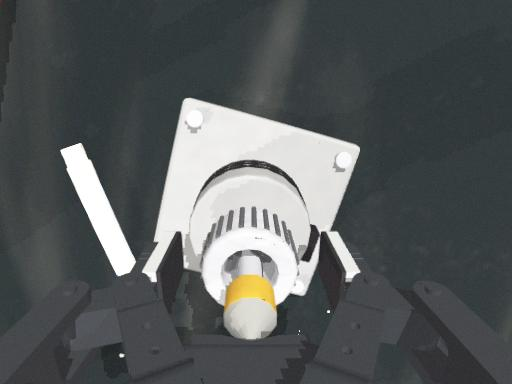

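Request:
apply_moves(
  plan=[-0.5,0,0,0.01,0,-0.5,0,0,0.04,0,-0.5,0,0,0.07,0,-0.5,0,0,0.1,0,-0.5,0,0,0.13,0,-0.5,0,0,0.13,0,-0.5,0,0,0.13,0],
)

```text
clock: 20.0
position: [530.6, -156.0, 190.4]
ee_rot: [0.709, -0.705, 0.002, -0.002]
contact_force: [-1.0, -0.6, -0.8]
gripper_width: 64.0
```

```bash
python3 st.py
python3 - <<'E'
from h import *
crop('wt',190,130,310,260,5)
save('side','s20');crop('s20',235,160,305,240,8)
D=load('s20')
for z in (86,98,112,122): print(z,(proj(D,[[527,-156.5,z]])+.5-[235,160])*8)
D=load('wt')
print((proj(D,[[530.6,-157.2,z] for z in (122,112,98,86)])+.5-[190,130])*5)
E
```

```text
20.0 [ 530.6 -156.   190.4] [-1.  -0.6 -0.8] [0.05 0.06 0.02] 64.0 0.33
20.05 [ 529.4 -155.9  188.5] [-1.3  0.3 -1. ] [ 0.03  0.02 -0.01] 64.3 0.32
86 [[181.75707472 269.40090836]]
98 [[182.26509499 238.17941658]]
112 [[182.86213699 201.47644987]]
122 [[183.29148314 175.07554427]]
[[304.39903997 332.96905507]
 [304.63647616 309.76673908]
 [304.93763522 280.3385527 ]
 [305.17063094 257.57191814]]
```

View pics/wt_c190_130.png

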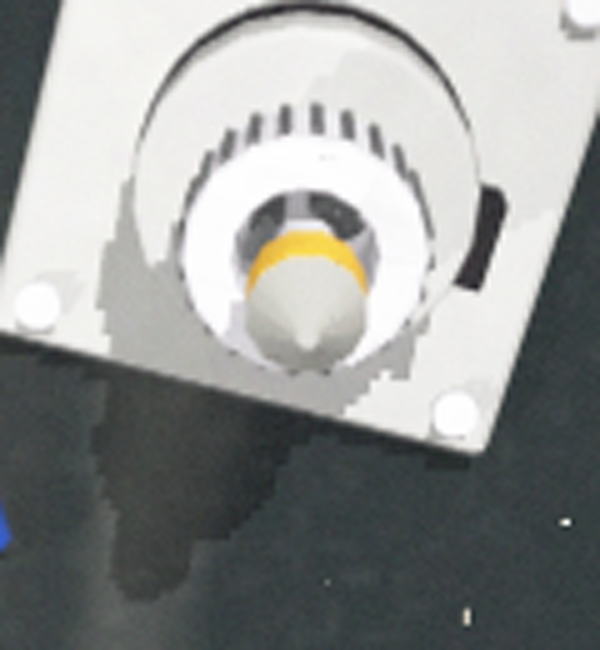

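View pics/s20_c235_160.png

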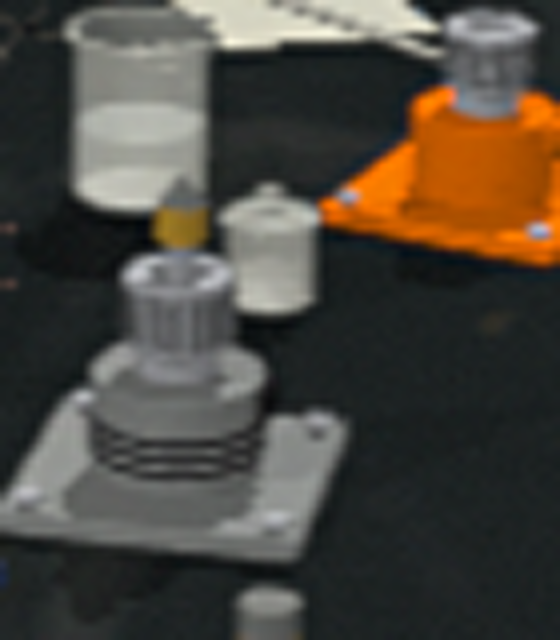

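```bash
python3 -c "
from bench import arm
print(arm.job_done()); s=arm.read_state(); print(s['clock'],s['contact_force'])"
```

```text
the job is handed in; nothing more can be done
None
the job is handed in; nothing more can be done
```

The cone point is in the grey spindle's collet, upright and clamped, and I handed the job in at about 20 s. No verdict was reported. I took it from the middle pocket and pressed it to a peak of about 16 N. I then turned the nut about 92° clockwise and backed the arm off clear.

**Last checks:**
- **Seating:** in the side view the tip projects to about 122 mm above the worktop, which is the fully home height, give or take 1 mm. The point stands upright and centred in the nut's mouth.
- **Grip:** the turning torque was about 0.33 N m while the nut turned freely, then climbed steadily to 0.59 N m. That works out at roughly 33–37 N per jaw, inferred from torque and not measured directly.
- **Clearance:** the gripper is open, about 130 mm above where it gripped the nut, and the contact forces read near zero.

**What disagreed:**
- **Pin drag:** I never felt the 5–10 N drag expected over the last 6 mm. The force stayed near zero until the point stopped hard, so I'm relying on the heights in the side and wrist pictures to say it is home.
- **Finger width:** it read 2 to 5 mm below the true diameters when gripping (15.7 mm on the 18 mm hub, 35 mm on the 40 mm nut). In the pictures both grips looked sound.

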